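Load the bone mill and hold its bayonet lid in the run position

ROBOT

A 7-joint arm with a two-finger parallel gripper is mounted at the origin on the work surface. World frame = base frame: x ahead of the robot, y to its left, z up, the work surface at z = 0. Lengths are in m, angles in rad, forces in N, time in s.
With the tool pointing down it reaches from about 0.425 to 0.875 m from the base axis. Payload 4.7 kg.
Tool frame: the origin (TCP) lies midway between the tips of the shut fingers; the grasp point (between the pads) lies 19 mm behind it; z points along the fingers, x is the direction in which the jaws open and shut, and the axes are right-handed (so a half turn about z gives the same grasp; the last joint's range is limited). The gripper opens to 87 mm and grips with 3 to 60 N. Pads are 19 mm wide; open, the fingers measure 117 mm over their backs; the gripper's body (75 mm by 190 mm) begins 51 mm behind the grasp point.
Start: joints at [1.228, 0.321, -0.07, 1.45, 0.023, 1.371, -0.057], TCP at [0.227, -0.609, 0.193] pointing down, gripper open.
Joint ranges: [-2.86, 2.86], [-0.3, 2.09], [-1.38, 1.24], [0.06, 2.45], [-1.56, 4.7], [0.09, 2.05], [-2.69, 2.69]. Speed limits (rad/s): [2.57, 2.57, 3.14, 3.14, 3.14, 3.14, 3.14].

INTERFACE

Orientations are given as a rotation vector (axis times angle).
In Python, from bench import get_state, eyes, ticket gives the robot as it stands.
- The arm moves only by the tool carry_out, never from a script. Its argument "motion" is a list of rows, each a list of 2 entries, a list of its own where there are three numbers: the shift along the world's x, y, z in m, then the turn about the world's z in rad. A call has 1 to 20 rows; each row is the pose to reach, as a shift and turn from the pose commanded when the call began; what a row does not reach only later rows make up. A row lasts 1/10 s, in which the tool goes at most 50 mm and 8.59 degrees, less where a joint would pass 70% of its speed; a pose out of reach is approached as far as the arm can. A call with a gripper value outside its range is refused whole. "grip" is the gripper command: -1 is fully open, 1 is shut, values between are in proportion, set as the call begins (left out, the last holds). The fingers move at their own pace and stop on an object; "squeeze" is the grip in N (left out, the last holds). Time passes only in rows, so rows that repeat a pose let the fingers close. It gives the time, the measured TCP pose, the force and the opening at its end, in the units of the state.
- get_state(): the state, without advancing time (a new reading comes with each control period).
- eyes.get_image(name): name is "scene" or "top" or "wrist"; returns a dict with "pixels" (400x640x3 uint8, blue, green, red), "mtx" (3x3 intrinsics, pixels), "extrinsics" (4x4, takes a point from camera to world coordinates). Camera axes: x right, y down, z forward; pixel columns grow to the right and rows downward; lengths in m; the calibration is good to about 2 mm. The wrist camera is an equidistant fisheye: a pixel r from the principal point sees the ray r / f radians off the axis. A picture is of the moment at which its call begins. There is no depth.
- ticket.close_job(): hands the job in, once; it reports no verdict.
The state is a dict: "time": time; "joint_positions": joint angles; "qd": joint speeds; "joint_torque": joint torques, N m; "position": TCP position; "tool_rot": TCP orientation; "ft_force": force on the tool from outside, world axes, zero at the start; "torque": the same for the moment, N m; "grip_width": opening from 0.0 (shut) to 1.0 (fully open).
Only numpy, scipy, OpenCV 4.12 (cv2) and the standard library are available. Lean on these libraries where they do the work, as an engineer would, in place of code of your own. Each camera call takes 0.05 s, during which the arm holds its last target. There are 200 camera calls.

TASK

Take the blue scoop in the white tray, scoop up at least three of the four bone pieces in one scoopful without touching bone with the gripper's fingers, tip them into the open steel chamber of the mill and put the scoop back in the tray, with no piece spilled on the bench. Then take the black lid, set it in the mill's mouth with its lugs in the notches, push it down against the spring, turn it a quarter turn clockwise to the stop and keep hold of it there: the mill runs only while the lid is held turned against its return spring, so finish holding it, without letting go. Leave everything else on the bench where it is.

Things in the scene. Friction and masses are not known exactly. Their poses are not given: they have to be found in the camera images.
- mill: analytical mill, fixed, on the left or right, varying yaw: white motor housing 128 mm across, black panel on its -x side, open steel chamber with bayonet collar 111 mm across on top. Origin on the bench under its axis, z up. Fully seated, the lid's origin lies on this axis at z = 171 mm with the lid's plate on the rim; above 174 mm the lid cannot turn in the notches
- mill_mouth (a point): centre of the mill's mouth at the rim, 190 mm above the bench. The mouth is 84 mm across; below the collar the chamber is 76 mm across, its floor 86 mm below the rim, a small blade to 69 mm below. The collar's lip is 8 mm thick, with two notches 21 mm wide, open from radius 42 to 55 mm, on the mill's +y and -y sides
- mill_chamber (a point): middle of the space inside the steel chamber, 58 mm below the rim
- mill_notch (a point): middle of the +y notch, at the rim, 46 mm from the axis (orange mark outside the collar below it; the other notch lies opposite). Lugs entering the notches meet a spring ring when the lid's origin is 179 mm above the bench: it pushes up with 2 N there, 6 N with the lid fully down (171 mm)
- mill_lock (a joint): turn (rad) of the ring in the collar that the lid's lugs carry round clockwise seen from above: 0 at rest, 1.40 at the stop, sprung back (0.12 N m at 0, 0.4 N m at the stop). The lugs first move through 0.02 to 0.20 rad of play (0.11 when centred in the notches): to the stop the lid turns about 1.51 rad. It turns clockwise only
- lid: the mill's lid, 160 g, standing on the bench: black plate 108 mm across, 8 mm thick (z = 19 to 27 mm), on it a grip bar 24 mm wide (x), 70 mm long (y), z = 27 to 63 mm, orange stripe along its top and orange marks at its ends. Below, a grey spigot 78 mm across. Origin at the centre of the spigot's underside, z up. Half a turn looks the same
- lid_grip (a point): in the middle of the lid's grip bar, 50 mm above the lid's origin; the bar is 24 mm thick along the lid's x
- lid_lug (a point): end of the lug on the lid's +y side, 46.5 mm from the axis and 4 mm above the lid's origin; a second lug lies opposite. Lugs: 13 mm wide (x), 8 mm high, at the foot of the spigot. They enter the notches when the lid's y axis lies along the mill's y axis (either way) within 0.09 rad
- tray: white sample tray, fixed on the bench, left or right: 188 mm long (x), 86 mm wide (y), floor 3 mm thick, inside 78 mm wide, side walls 26 mm high; far (+x) wall 22 mm high, its inside at x = 92 mm; the near (-x) end wall leans outwards: inside at x = -72 mm at the floor, at x = -88 mm at its top, 36 mm high. Origin on its underside, z up
- scoop: blue scoop, 90 g, in the tray's +x end, open mouth towards -x. Pan 66 mm long (x = -33 to 33 mm), 72 mm wide, floor 1.6 mm, side walls 22 mm falling to the lip, back wall 28 mm high; behind it a neck rises to a level handle 18 mm wide (y), 16 mm high (z = 58 to 74 mm), x = 30 to 106 mm. Origin at the centre of the pan's underside, x from mouth to handle, z up
- scoop_grip (a point): point in the scoop's handle to pinch (across y), 66 mm behind the scoop's origin and 66 mm above it
- scoop_pan (a point): centre of the scoop's pan, 14 mm above its underside
- scoop_lip (a point): middle of the scoop's front edge, underside, 33 mm ahead (-x) of its origin
- bone_a: brown piece of old bone, knuckle 30 mm long and 18 mm thick, 12 g, lying in the tray ahead of the scoop. Origin at its centre
- bone_b: dark brown piece of old bone, rounded lump 30 mm across and 18 mm thick, 12 g, lying in the tray ahead of the scoop. Origin at its centre
- bone_c: brown piece of old bone, rounded lump 30 mm across and 18 mm thick, 12 g, lying in the tray ahead of the scoop. Origin at its centre
- bone_d: dark brown piece of old bone, knuckle 30 mm long and 18 mm thick, 12 g, lying in the tray ahead of the scoop. Origin at its centre
- magnifier: hand magnifier, steel ring 86 mm across with a 100 mm black handle, lying flat; not part of the job, leave it alone
- caliper: digital caliper 210 mm long, lying flat; not part of the job, leave it alone
- brush: soft brush 170 mm long with a wooden handle; not part of the job, leave it alone
- vial_a: amber vial 26 mm across, 55 mm high, white cap; not part of the job, leave it alone
- vial_b: amber vial 26 mm across, 55 mm high, green cap; not part of the job, leave it alone
- long_bone: pale long bone 185 mm, lying flat; not part of the job, leave it alone
- jar: glass specimen jar 60 mm across, 75 mm high; not part of the job, leave it alone
Mind the look-alikes: they are no part of the job. Of the things like the lid, leave any that is turquoise; of the rest the larger one is meant.

How it is judged:
On the way, in this order (a step that is already met when the one before it is completed fails the run):
1. at least three bone pieces lie in the scoop, lifted clear of the tray (height (world z) of scoop_pan above 0.075 m and (distance between each of bone_a, bone_b, bone_c and scoop_pan below 0.045 m or distance between each of bone_a, bone_b, bone_d and scoop_pan below 0.045 m or distance between each of bone_a, bone_c, bone_d and scoop_pan below 0.045 m or distance between each of bone_b, bone_c, bone_d and scoop_pan below 0.045 m)), for 0.2 s.
2. at least three bone pieces are in the mill's chamber ((distance between each of bone_a, bone_b, bone_c and mill_chamber below 0.045 m or distance between each of bone_a, bone_b, bone_d and mill_chamber below 0.045 m or distance between each of bone_a, bone_c, bone_d and mill_chamber below 0.045 m or distance between each of bone_b, bone_c, bone_d and mill_chamber below 0.045 m)), for 0.2 s.
3. the scoop is back in the tray and let go (x of scoop in the frame of tray between -0.065 and 0.085 m and y of scoop in the frame of tray between -0.025 and 0.025 m and z of scoop in the frame of tray below 0.03 m and angle between scoop's own z axis and vertical below 0.5 rad and contact force between the fingers and scoop below 0.1 N), for 0.2 s.
4. the lid sits in the mouth with its lugs in the notches, pushed onto the spring and not yet turned (horizontal distance between lid and mill below 0.005 m and angle between lid's own z axis and vertical below 0.12 rad and z of lid in the frame of mill below 0.178 m and value of joint mill_lock below 0.3 rad).
At the end, for the whole second after the job is handed in: Fingers hold the lid (over 2 N), seated (centred within 5 mm, level, origin under 176 mm up) and turned to the stop (ring beyond 1.25 rad); three or more bones in the chamber, any other there or in the tray; the scoop in the tray, let go (all of step 3 and value of joint mill_lock above 1.25 rad and horizontal distance between lid and mill below 0.005 m and angle between lid's own z axis and vertical below 0.12 rad and z of lid in the frame of mill below 0.176 m and contact force between the fingers and lid above 2 N and linear speed of lid below 0.02 m/s and (distance between each of bone_a, bone_b, bone_c and mill_chamber below 0.045 m or distance between each of bone_a, bone_b, bone_d and mill_chamber below 0.045 m or distance between each of bone_a, bone_c, bone_d and mill_chamber below 0.045 m or distance between each of bone_b, bone_c, bone_d and mill_chamber below 0.045 m) and (distance between bone_a and mill_chamber below 0.045 m or (x of bone_a in the frame of tray between -0.09 and 0.095 m and y of bone_a in the frame of tray between -0.042 and 0.042 m and z of bone_a in the frame of tray below 0.06 m)) and (distance between bone_b and mill_chamber below 0.045 m or (x of bone_b in the frame of tray between -0.09 and 0.095 m and y of bone_b in the frame of tray between -0.042 and 0.042 m and z of bone_b in the frame of tray below 0.06 m)) and (distance between bone_c and mill_chamber below 0.045 m or (x of bone_c in the frame of tray between -0.09 and 0.095 m and y of bone_c in the frame of tray between -0.042 and 0.042 m and z of bone_c in the frame of tray below 0.06 m)) and (distance between bone_d and mill_chamber below 0.045 m or (x of bone_d in the frame of tray between -0.09 and 0.095 m and y of bone_d in the frame of tray between -0.042 and 0.042 m and z of bone_d in the frame of tray below 0.06 m))); the arm keeps its last pose, push and grip.
It fails at once if a bone piece is touched by the gripper's fingers (contact force between the fingers and bone_a above 0.5 N or contact force between the fingers and bone_b above 0.5 N or contact force between the fingers and bone_c above 0.5 N or contact force between the fingers and bone_d above 0.5 N).
It fails at once if a bystander is moved by more than 30 mm (distance of any of magnifier, caliper, brush, vial_a, vial_b, long_bone, jar from where it was at the start of the episode above 0.03 m).
It also fails if it takes over 72 s, if anything falls off the work surface, if the arm or the gripper's body presses on something with over 40 N, if the wrist force passes 120 N, or if a joint passes its speed limit or range.

## Working session

There is one attempt and no reset: what is moved stays moved. The work goes in short steps, Python scripts to look and compute and a tool call to move; the robot and the scene stay as the last step left them, time stands still between calls to the robot, and variables do not carry over. Pictures are saved under pics/ and viewed, about 8 in all and at most 12, crops included, and the job is handed in when it is done.

Besides the shell and the picture viewer there is one more tool, called after "Call:" as a command line: name --argument value ..., lists and objects as JSON in quotes. carry_out: Moves the arm, as the interface text tells. Its arguments: {"type":"object","properties":{"motion":{"type":"array","items":{"type":"array"}},"grip":{"type":"number"},"squeeze":{"type":"number"}},"required":["motion"]}

```bash
ls; mkdir -p pics; python3 - <<'E'
from bench import get_state, eyes, ticket
import cv2,numpy as np
print(get_state())
for n in ("scene","top"):
    d=eyes.get_image(n); cv2.imwrite(f"pics/{n}0.png",d["pixels"]); np.savez(f"{n}0.npz",**d); print(n,d["mtx"],d["extrinsics"])
E
```

```text
pics
{'time': 0.0, 'joint_positions': array([ 1.22807971,  0.32181538, -0.07008629,  1.45167234,  0.02260564,
        1.37081306, -0.05687642]), 'qd': array([-0.00044841, -0.00057981,  0.00103907,  0.00029712,  0.00153841,
       -0.00040897,  0.001429  ]), 'joint_torque': array([ 1.95732214e-04, -4.91278267e+01, -4.03824728e-01, -3.12525880e+01,
       -6.40644087e-02,  4.36417444e-02,  1.63689224e-04]), 'position': array([ 0.22677406, -0.60850031,  0.19166788]), 'tool_rot': array([-2.57962759e+00,  1.79130802e+00,  2.56765338e-03]), 'ft_force': array([ 0.09685271,  0.4131062 , -0.61730019]), 'torque': array([-0.02692277,  0.00250545,  0.00051534]), 'grip_width': 0.9985661279116079}
scene [[432.62974244   0.         313.46178768]
 [  0.         432.62974244 200.16573204]
 [  0.           0.           1.        ]] [[-0.63178021  0.58160859 -0.51243069  1.23300423]
 [ 0.77500276  0.4611708  -0.43207895  0.58286815]
 [-0.01498276 -0.67011413 -0.74210685  1.17169917]
 [ 0.          0.          0.          1.        ]]
top [[509.65967331   0.         328.1931802 ]
 [  0.         509.65967331 199.74903912]
 [  0.           0.           1.        ]] [[ 0.01888174 -0.98717007  0.15855199  0.30623866]
 [-0.99970874 -0.01625674  0.0178369  -0.00908644]
 [-0.01503051 -0.1588426  -0.9871895   1.48117547]
 [ 0.          0.          0.          1.        ]]
```

View pics/scene0.png

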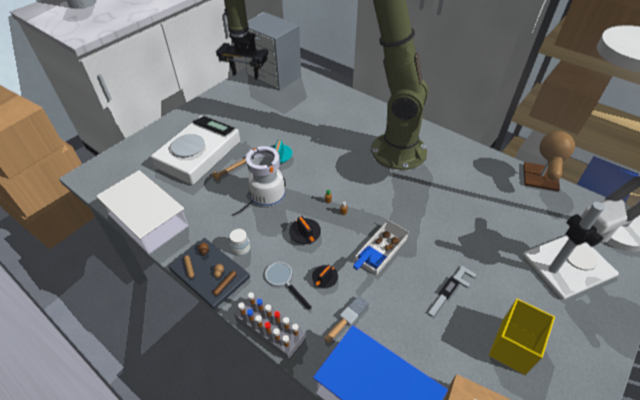

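View pics/top0.png

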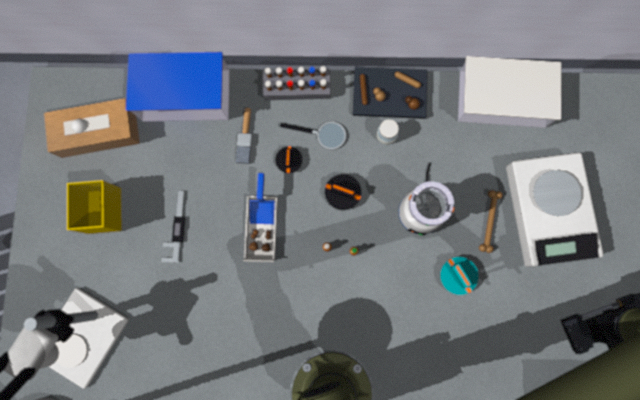

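The scene picture shows the mill at (265,175), the tray with the scoop and bones at (380,245) and the lids at (305,231), (324,275) and turquoise (284,153). In the top picture, image up is +x and image left is +y. There the tray is at (262,230), the scoop handle at (261,185) and the mill at (430,205).

Lid candidates in the top picture are black at (288,159), black at (343,191) and turquoise at (460,275). Turquoise is excluded, and (343,191) is the larger of the two black ones. I'll confirm it in a crop.

```bash
cat > h.py <<'E'
import numpy as np,cv2
from scipy.spatial.transform import Rotation as R
def ray(d,u,v,fish=False):
    K=d["mtx"];E=d["extrinsics"]
    x=(u-K[0,2])/K[0,0]; y=(v-K[1,2])/K[1,1]
    if fish:
        r=np.hypot(x,y); k=np.sin(r)/r if r>1e-9 else 1.; q=np.array([x*k,y*k,np.cos(r)])
    else: q=np.array([x,y,1.])
    q=E[:3,:3]@q; return E[:3,3],q/np.linalg.norm(q)
def plane(d,u,v,z,fish=False):
    o,q=ray(d,u,v,fish); return o+q*(z-o[2])/q[2]
def tri(*rays):
    A=sum(np.eye(3)-np.outer(q,q) for o,q in rays); b=sum((np.eye(3)-np.outer(q,q))@o for o,q in rays)
    p=np.linalg.solve(A,b); return p,[np.linalg.norm(np.cross(p-o,q)) for o,q in rays]
def proj(d,p,fish=False):
    E=d["extrinsics"];c=E[:3,:3].T@(np.asarray(p)-E[:3,3]);K=d["mtx"]
    if fish:
        r=np.hypot(c[0],c[1]); k=np.arctan2(r,c[2])/max(r,1e-9); x,y=c[:2]*k
    else: x,y=c[:2]/c[2]
    return np.array([K[0,0]*x+K[0,2],K[1,1]*y+K[1,2]])
E
python3 - <<'E'
from h import *
t=np.load("top0.npz");s=np.load("scene0.npz")
P=t["pixels"];S=s["pixels"]
c=lambda I,x0,y0,w,h:cv2.resize(I[y0:y0+h,x0:x0+w],(400,300),interpolation=cv2.INTER_CUBIC)
a=np.vstack([np.hstack([c(P,205,170,133,100),c(P,260,130,133,100)]),np.hstack([c(P,365,155,133,100),c(S,335,200,100,75)])])
cv2.imwrite("pics/crops.png",a)
for n,d in(("top",t),("scene",s)):
    hsv=cv2.cvtColor(d["pixels"],cv2.COLOR_BGR2HSV)
    for nm,m in (("orange",cv2.inRange(hsv,(6,170,120),(18,255,255))),("blue",cv2.inRange(hsv,(105,150,60),(125,255,255)))):
        k,l,st,ce=cv2.connectedComponentsWithStats(m)
        for i in range(1,k):
            if st[i,4]>8:
                ys,xs=np.where(l==i);cv=np.cov(xs,ys);w,v=np.linalg.eigh(cv)
                print(n,nm,st[i],ce[i].round(1),"axis",v[:,1].round(3),np.sqrt(w).round(1),plane(d,*ce[i],0.06).round(3))
E
```

```text
top orange [286 147   5  18  56] [287.7 155.5] axis [-0.116  0.993] [0.9 5.2] [0.661 0.135 0.06 ]
top orange [286 168   4   5  18] [287.7 170. ] axis [0. 1.] [1.1 1.4] [0.619 0.134 0.06 ]
top orange [326 184   5   5  21] [328.  186.2] axis [-0.808 -0.59 ] [1.2 1.4] [0.573 0.018 0.06 ]
top orange [333 185  21   9  77] [342.8 189.1] axis [-0.939 -0.344] [1.  6.1] [ 0.566 -0.024  0.06 ]
top orange [355 196   6   4  19] [357.6 197.2] axis [-0.993 -0.122] [1.1 1.5] [ 0.543 -0.066  0.06 ]
top orange [449 260   4   5  11] [450.6 261.7] axis [0.646 0.763] [0.6 1.6] [ 0.367 -0.325  0.06 ]
top blue [ 127   52   96   59 5284] [174.2  81. ] axis [-0.999  0.048] [16.2 27.2] [0.882 0.477 0.06 ]
top blue [309  67   6   6  29] [311.6  69.7] axis [-0.569  0.822] [1.5 1.6] [0.922 0.073 0.06 ]
top blue [309  80   6   6  29] [311.7  82.7] axis [-0.58   0.815] [1.4 1.7] [0.882 0.071 0.06 ]
top blue [250 173  24  51 669] [261.  205.6] axis [0.036 0.999] [ 6.  12.5] [0.515 0.206 0.06 ]
scene orange [270 167   3   5  10] [270.9 169.1] axis [0.134 0.991] [0.7 1.2] [ 0.443 -0.286  0.06 ]
scene orange [300 217
[... 175 characters left out ...]
 ]
scene orange [320 266  10  10  34] [324.4 270.8] axis [-0.683  0.731] [0.8 3.7] [0.667 0.143 0.06 ]
scene orange [316 281   4   4  14] [317.5 282.5] axis [-0.707  0.707] [0.9 1.2] [0.712 0.152 0.06 ]
scene blue [626 171  12   5  27] [631.6 173.2] axis [-0.946 -0.323] [0.6 3.5] [-0.351  0.753  0.06 ]
scene blue [354 247  32  22 380] [369.4 257.7] axis [-0.978  0.21 ] [4.8 7.6] [0.544 0.222 0.06 ]
scene blue [257 299   5   6  25] [259.1 301.4] axis [0.148 0.989] [1.3 1.6] [0.865 0.06  0.06 ]
scene blue [247 309   6   7  30] [249.7 311.9] axis [-0.098  0.995] [1.5 1.7] [0.905 0.063 0.06 ]
scene blue [ 313  326  135   74 5637] [373.4 372.6] axis [-0.965 -0.261] [15.9 31.4] [0.828 0.428 0.06 ]
```

View pics/crops.png

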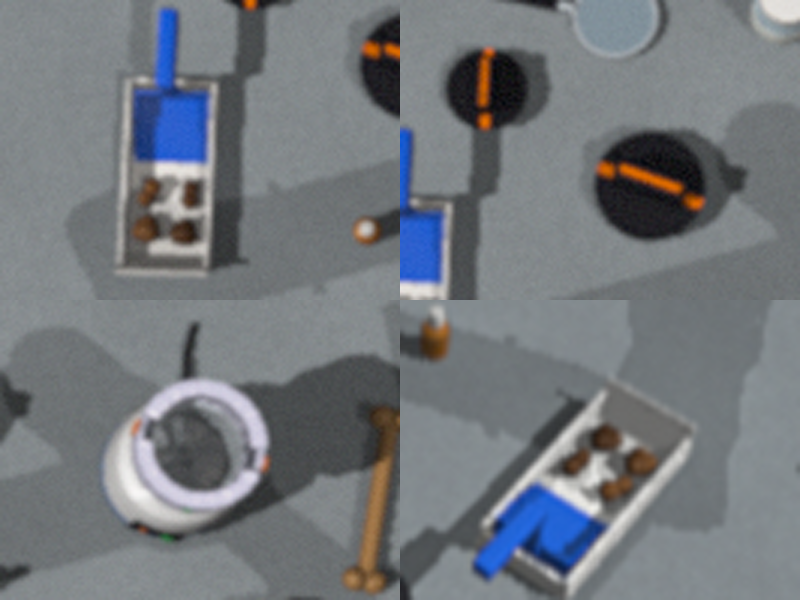

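The crop confirms that the larger black lid is the one at top pixel (343,191); the black one at (288,159) is clearly smaller. Mill notches appear at crop (143,428) and (255,460), with orange marks beside them. The four bones lie ahead of the scoop lip. Next I'll move to look from near.

Call:
carry_out --motion '[[[0, 0.02, 0.045], -0.05], [[0.02, 0.05, 0.08], -0.1], [[0.04, 0.085, 0.11], -0.15], [[0.06, 0.12, 0.14], -0.2], [[0.085, 0.155, 0.165], -0.25], [[0.11, 0.19, 0.19], -0.3], [[0.135, 0.225, 0.21], -0.35], [[0.16, 0.26, 0.23], -0.35], [[0.185, 0.295, 0.24], -0.35], [[0.21, 0.33, 0.25], -0.35], [[0.22, 0.36, 0.26], -0.35], [[0.22, 0.36, 0.26], -0.35], [[0.22, 0.36, 0.26], -0.35]]' --grip -1

```text
time: 1.4
position: [0.4471, -0.2487, 0.4528]
tool_rot: [2.23, -2.212, 0.001]
ft_force: [0.1, -0.6, 0.4]
grip_width: 0.998
```

```bash
cat >> h.py <<'E'
def snap(cam,name):
    from bench import eyes
    d=eyes.get_image(cam); np.savez(name+".npz",**d); cv2.imwrite(f"pics/{name}.png",d["pixels"]); return d
E
python3 - <<'E'
from h import *
from bench import get_state
s=get_state(); print(s["time"],s["position"],R.from_rotvec(s["tool_rot"]).as_matrix()[:,0])
d=snap("wrist","w1"); print(d["mtx"],d["extrinsics"])
E
```

```text
1.4 [ 0.44714928 -0.24871388  0.45275294] [ 8.34854563e-03 -9.99964878e-01  7.37406574e-04]
[[309.70691629   0.         317.93843797]
 [  0.         309.70691629 207.73045268]
 [  0.           0.           1.        ]] [[ 8.41151461e-03 -9.65286751e-01 -2.61056957e-01  5.19072384e-01]
 [-9.99964606e-01 -8.07191919e-03 -2.37304629e-03 -2.48386390e-01]
 [ 1.83439479e-04  2.61067678e-01 -9.65320482e-01  6.43545722e-01]
 [ 0.00000000e+00  0.00000000e+00  0.00000000e+00  1.00000000e+00]]
```

View pics/w1.png

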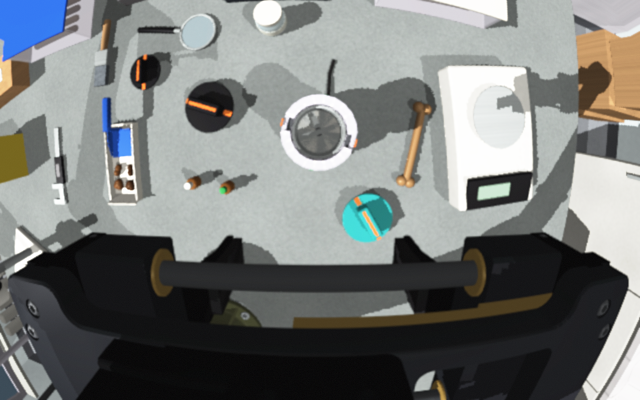

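The wrist view at 1.4 s shows the mill ring centred at about (320,132), the lid at (209,106), the tray at (125,165) and the turquoise lid at (367,216). Next I'll go over the tray for a second view.

Call:
carry_out --motion '[[[-0.005, 0.04, -0.01], 0], [[-0.01, 0.085, -0.025], 0], [[-0.015, 0.13, -0.04], 0], [[-0.018, 0.175, -0.055], 0], [[-0.02, 0.22, -0.07], 0], [[-0.022, 0.265, -0.085], 0], [[-0.024, 0.31, -0.1], 0], [[-0.026, 0.35, -0.11], 0], [[-0.03, 0.385, -0.12], 0], [[-0.03, 0.4, -0.12], 0], [[-0.03, 0.4, -0.12], 0], [[-0.03, 0.4, -0.12], 0]]'

```text
time: 2.65
position: [0.4175, 0.1487, 0.3325]
tool_rot: [2.225, -2.216, 0.0]
ft_force: [-0.1, 0.1, 0.1]
grip_width: 1.001
```

```bash
python3 - <<'E'
from h import *
from bench import get_state
d2=snap("wrist","w2"); d1=dict(np.load("w1.npz")); t=dict(np.load("top0.npz"));s=dict(np.load("scene0.npz"))
P=d2["pixels"]
def comps(d,lo,hi,mn):
    hsv=cv2.cvtColor(d["pixels"],cv2.COLOR_BGR2HSV);k,l,st,ce=cv2.connectedComponentsWithStats(cv2.inRange(hsv,lo,hi))
    return [(st[i],ce[i],l==i) for i in range(1,k) if st[i,4]>mn]
for n,d in(("w1",d1),("w2",d2)):
    for st,ce,m in comps(d,(6,170,120),(18,255,255),15): print(n,"or",st,ce.round(1))
    for st,ce,m in comps(d,(105,150,60),(125,255,255),200): print(n,"bl",st,ce.round(1))
    for st,ce,m in comps(d,(3,80,20),(18,235,150),40): print(n,"br",st,ce.round(1))
cv2.imwrite("pics/w2c.png",cv2.resize(P[0:240,200:520],(800,600),interpolation=cv2.INTER_CUBIC))
E
```

```text
w1 or [143  55   4   5  16] [144.6  57. ]
w1 or [136  60   4  21  71] [137.5  69.9]
w1 or [141  83   5   6  26] [143.3  85.5]
w1 or [187  99  30  13 137] [201.1 105.6]
w1 or [223 110   9   7  49] [227.3 112.9]
w1 or [222 184   8   9  26] [226.3 186.9]
w1 or [355 198   5   6  20] [356.8 200.6]
w1 bl [   0    0   67   61 2949] [29.1 22.8]
w1 bl [103  98  28  59 817] [115.3 133.8]
w1 br [103  19   8  30 131] [106.5  32.4]
w1 br [135  59   6  23  46] [137.6  70. ]
w1 br [  0  61  30  47 674] [16.3 81.2]
w1 br [ 578   61   62   60 1407] [595.5  90.8]
w1 br [413 102  19  29 268] [420.3 113. ]
w1 br [114 165   7  11  51] [117.4 169.5]
w1 br [188 177  13  11  79] [195.4 180.9]
w1 br [114 179   9  11  51] [118.8 183.4]
w1 br [126 181   8   9  57] [129.7 185. ]
w1 br [223 181  12  11  77] [229.1 185.3]
w2 or [323   5   6  29 125] [325.3  19.3]
w2 or [322  40   6   9  45] [324.5  44.1]
w2 or [393  69  12  10  81] [398.8  73.9]
w2 or [412  72  37  21 211] [430.1  81.9]
w2 or [445  95   6   6  26] [447.7  97.5]
w2 or [387 174  14  12  50] [391.6 177. ]
w2 or [428 181  15  12  79] [433.9 185.1]
w2 bl [ 257   48   45   90 2273] [278.3 106.5]
w2 br [  12    0   88   79 1893] [66.9 40.1]
w2 br [438  84  14  18  44] [445.5  92.4]
w2 br [557 115  12   9  93] [562.5 119.1]
w2 br [263 149  13  17 106] [269.2 156. ]
w2 br [288 150  10  16 116] [292.5 157.4]
w2 br [261 170  15  14 111] [269.5 175.8]
w2 br [385 171  18   9  78] [392.7 174.2]
w2 br [282 172  15  14 160] [289.5 179. ]
w2 br [427 177  18  12  91] [433.6 181.6]
```

View pics/w2c.png

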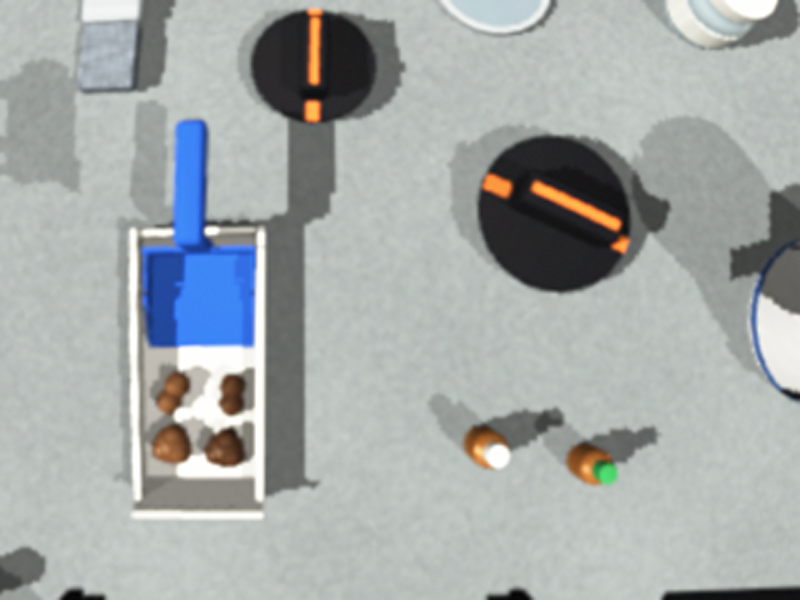

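The crop (2.5x, offset 200,0) shows the handle from (176,121) to (207,245). The pan is at (200,300), the bones at (172,392), (232,394), (171,443) and (224,447), and the tray rim corners at (130,230), (264,230), (133,516) and (263,516). The lid stripe runs from (535,187) to (620,225).

```bash
python3 - <<'E'
from h import *
d2=dict(np.load("w2.npz")); d1=dict(np.load("w1.npz")); t=dict(np.load("top0.npz"));s=dict(np.load("scene0.npz"))
def mask(d,lo,hi): return cv2.inRange(cv2.cvtColor(d["pixels"],cv2.COLOR_BGR2HSV),lo,hi)
# handle: bright blue top face
m=mask(d2,(105,150,60),(125,255,255))
for v in range(50,98,8):
    xs=np.where(m[v,250:305])[0]+250; V=d2["pixels"][v,xs].sum(1)
    print(v,xs.min(),xs.max(),plane(d2,(xs.min()+xs.max())/2,v,.077,True).round(4), "w",np.diff([plane(d2,xs.min()-.5,v,.077,True)[1],plane(d2,xs.max()+.5,v,.077,True)[1]]).round(4))
# handle end (far top edge) in w2, w1, top
def endrow(d,c0,c1):
    m=mask(d,(105,150,60),(125,255,255)); sub=m[90 if d is d1 else 0:,c0:c1]; off=90 if d is d1 else 0
    rows=np.where(sub.sum(1)>0)[0]; v=rows[0]; xs=np.where(sub[v+1])[0]+c0; return xs.mean(),v+off-.5
e2=endrow(d2,255,305);e1=endrow(d1,98,132)
mt=mask(t,(105,150,60),(125,255,255)); rows=np.where(mt[150:,245:280].sum(1)>0)[0]; v=rows[0]+150; et=(np.where(mt[v+1,245:280])[0].mean()+245,v-.5)
print(e2,e1,et); print("handle end",tri(ray(d2,*e2,True),ray(t,*et)),tri(ray(d2,*e2,True),ray(d1,*e1,True)), plane(d2,*e2,.077,True))
# pan lip (front edge of blue, crop (145..254,346))
for u in (145,200,254): print("lip",plane(d2,200+u/2.5,346/2.5,.005,True).round(4))
C=lambda x,y,z:plane(d2,200+x/2.5,y/2.5,z,True).round(4)
print("tray far out",C(130,228,.024),C(266,228,.024),"mids",C(130,260,.029),C(264,260,.029),C(135,490,.029),C(261,490,.029),"near top",C(133,517,.036),C(263,517,.036))
for b in ((172,392),(232,394),(171,443),(224,447)): print("bone",C(*b,.014))
# lid stripe
st=[(d2,(430.1,81.9)),]
from itertools import chain
def big(d,roi):
    x0,y0,x1,y1=roi; mm=np.zeros_like(mask(d,(0,0,0),(1,1,1))); mm[y0:y1,x0:x1]=mask(d,(6,150,110),(18,255,255))[y0:y1,x0:x1]
    k,l,sta,ce=cv2.connectedComponentsWithStats(mm); i=1+np.argmax(sta[1:,4]); ys,xs=np.where(l==i); return ce[i],(xs,ys)
r={}
for n,d,roi,f in(("w2",d2,(408,60,452,94),True),("top",t,(331,183,355,196),False),("scene",s,(298,214,312,232),False)):
    c,(xs,ys)=big(d,roi); r[n]=ray(d,*c,f)
    q=np.array([plane(d,x,y,.063,f)[:2] for x,y in zip(xs,ys)]); w,v=np.linalg.eigh(np.cov(q.T)); a=v[:,1]*np.sign(v[1,1])
    print("lid",n,c.round(1),plane(d,*c,.063,f).round(4),"bar angle",np.degrees(np.arctan2(a[1],a[0])).round(2))
print("lid tri w2-top",tri(r["w2"],r["top"]),"w2-scene",tri(r["w2"],r["scene"]))
# mill ring in w1 : bright pixels near (320,132)
g=cv2.cvtColor(d1["pixels"],cv2.COLOR_BGR2GRAY); roi=np.zeros_like(g); roi[85:180,270:370]=(g[85:180,270:370]>185)*255
k,l,sta,ce=cv2.connectedComponentsWithStats(roi); i=1+np.argmax(sta[1:,4]); print(sta[i],ce[i])
cn=max(cv2.findContours((l==i).astype(np.uint8),cv2.RETR_EXTERNAL,cv2.CHAIN_APPROX_NONE)[0],key=len)[:,0]
q=np.array([plane(d1,*p,.19,True)[:2] for p in cn]); 
from scipy.optimize import least_squares
f=least_squares(lambda p:np.hypot(*(q-p[:2]).T)-p[2],[.5,-.26,.055],loss="soft_l1",f_scale=.001); print("mill",f.x,np.std(f.fun))
cv2.imwrite("pics/mill.png",cv2.resize(d1["pixels"][82:187,260:380],(800,700),interpolation=cv2.INTER_CUBIC)[:600])
E
```

```text
50 271 281 [0.6022 0.2092 0.077 ] w [-0.0159]
58 271 281 [0.5899 0.209  0.077 ] w [-0.0159]
66 271 281 [0.5778 0.2089 0.077 ] w [-0.0159]
74 270 281 [0.5658 0.2095 0.077 ] w [-0.0173]
82 270 281 [0.554  0.2095 0.077 ] w [-0.0173]
90 269 281 [0.5422 0.2101 0.077 ] w [-0.0188]
(np.float64(276.5), np.float64(47.5)) (np.float64(106.0), np.float64(97.5)) (np.float64(260.5), np.float64(172.5))
handle end (array([0.60774152, 0.20953373, 0.0706474 ]), [np.float64(0.00016760278267785082), np.float64(0.00016760278267775254)]) (array([0.60702689, 0.20929141, 0.07027323]), [np.float64(0.0007207904840129482), np.float64(0.0007207904840130815)]) [0.60600616 0.20852918 0.077     ]
lip [0.4695 0.2494 0.005 ]
lip [0.4688 0.212  0.005 ]
lip [0.4684 0.1758 0.005 ]
tray far out [0.548 0.255 0.024] [0.5456 0.1673 0.024 ] mids [0.5265 0.254  0.029 ] [0.5244 0.1683 0.029 ] [0.3754 0.2545 0.029 ] [0.3755 0.1704 0.029 ] near top [0.3587 0.2552 0.036 ] [0.359 0.169 0.036]
bone [0.4388 0.23   0.014 ]
bone [0.4371 0.19   0.014 ]
bone [0.4043 0.2315 0.014 ]
bone [0.4015 0.1957 0.014 ]
lid w2 [430.1  81.9] [ 0.5645 -0.0221  0.063 ] bar angle 70.91
lid top [342.9 189.2] [ 0.565  -0.0244  0.063 ] bar angle 70.63
lid scene [304.4 222.9] [ 0.5643 -0.0223  0.063 ] bar angle 70.64
lid tri w2-top (array([ 0.56582265, -0.02446233,  0.05678283]), [np.float64(0.0003358771218376249), np.float64(0.00033587712183750276)]) w2-scene (array([ 0.56445562, -0.02211259,  0.06320472]), [np.float64(7.150974565676764e-05), np.float64(7.150974565669406e-05)])
[ 270   94   93   86 3582] [311.0413177  144.03573423]
mill [ 0.50010385 -0.24003618  0.06231158] 0.010519962902966702
```

View pics/mill.png

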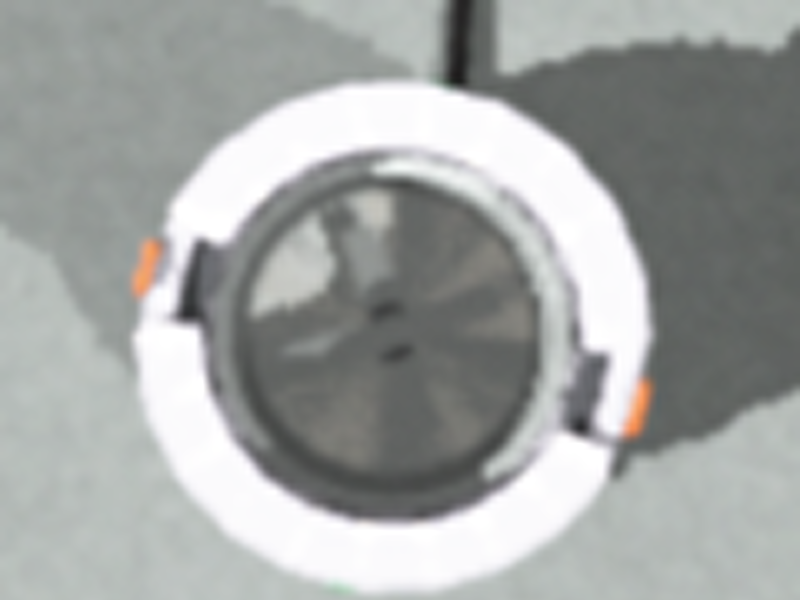

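Estimates so far:
- **Scoop:** handle on y≈0.2093, end at x=0.606, so the grip point is x≈0.566.
- **Tray:** centre about (0.453, 0.2117), yaw about -0.5°, with the near wall's inside at floor level at x≈0.381.
- **Lid:** (0.5645, -0.0225), bar at 70.8°.
- **Mill crop:** ring centre (393,336), notches (198,281) and (588,397), so its y axis is tilted about 16°.

Now I'll grasp the scoop.

Call:
carry_out --motion '[[[0.03, 0.012, -0.03], -0.014], [[0.07, 0.028, -0.05], -0.014], [[0.11, 0.045, -0.075], -0.014], [[0.14, 0.058, -0.11], -0.014], [[0.1485, 0.0606, -0.15], -0.014], [[0.1485, 0.0606, -0.19], -0.014], [[0.1485, 0.0606, -0.225], -0.014], [[0.1485, 0.0606, -0.255], -0.014], [[0.1485, 0.0606, -0.275], -0.014], [[0.1485, 0.0606, -0.283], -0.014], [[0.1485, 0.0606, -0.283], -0.014]]'

```text
time: 3.8
position: [0.5654, 0.2093, 0.0483]
tool_rot: [2.209, -2.23, -0.001]
ft_force: [-0.3, 0.3, -0.4]
grip_width: 1.0
```

Call:
carry_out --motion '[[[0, 0, 0], 0], [[0, 0, 0], 0], [[0, 0, 0], 0], [[0, 0, 0], 0], [[0, 0, 0], 0], [[0, 0, 0], 0], [[0, 0, 0], 0], [[0, 0, 0], 0]]' --grip 1 --squeeze 50

```text
time: 4.6
position: [0.5655, 0.2115, 0.0498]
tool_rot: [2.213, -2.229, 0.0]
ft_force: [0.6, 0.0, 0.2]
grip_width: 0.355
```

```bash
python3 - <<'E'
from h import *
from bench import get_state
s=get_state(); print(s["time"],s["position"],s["ft_force"],s["torque"],s["grip_width"])
d=snap("wrist","w3"); a=cv2.resize(d["pixels"][90:400,180:460],(560,620))[:600]; cv2.imwrite("pics/w3c.png",a)
d1=dict(np.load("w1.npz")); W=lambda x,y,z=.19:plane(d1,260+x/6.6667,82+y/6.6667,z,True)
print("mill c",W(393,336),W(135,335),W(651,335),W(393,80),W(393,592)); a=W(198,281);b=W(588,397);m1=W(148,267,.18);m2=W(637,407,.18)
for p,q in((a,b),(m1,m2)): v=p-q; print((p+q)/2,np.hypot(*v[:2]),np.degrees(np.arctan2(v[1],v[0])))
E
```

```text
4.6 [0.56548875 0.21148497 0.04976378] [0.58159846 0.0099456  0.20765907] [-0.00955666  0.0034049  -0.03851552] 0.3553633662635723
mill c [ 0.50960754 -0.25001596  0.19      ] [ 0.50989532 -0.19362551  0.19      ] [ 0.51090408 -0.3064401   0.19      ] [ 0.56600744 -0.24953044  0.19      ] [ 0.45291321 -0.25051924  0.19      ]
[ 0.50926225 -0.25015651  0.19      ] 0.08887950430473339 73.78987588696974
[ 0.50968269 -0.25014948  0.18      ] 0.11374195491758139 74.38026328443888
```

View pics/w3c.png

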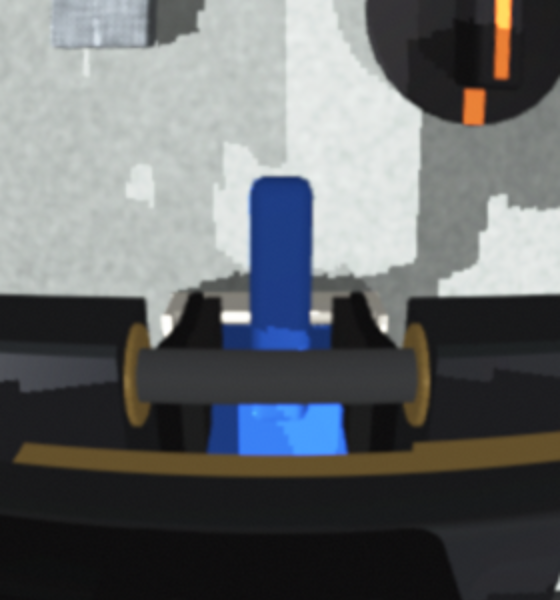

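The view shows the handle centred between the fingers, which are still closing (opening about 31 mm). The mill measures (0.5095, -0.250) with its y axis at 74°.

Call:
carry_out --motion '[[[0, 0, 0], 0], [[0, 0, 0], 0], [[0, 0, 0], 0], [[0, 0, 0], 0], [[0, 0, 0], 0]]'

```text
time: 5.15
position: [0.5655, 0.2115, 0.0498]
tool_rot: [2.213, -2.229, 0.0]
ft_force: [-0.1, -0.2, 1.0]
grip_width: 0.008
```

```bash
python3 - <<'E'
from h import *
from bench import get_state
s=get_state(); print(s["time"],s["position"],s["ft_force"],s["torque"],s["grip_width"],s["joint_positions"].round(3))
d=snap("wrist","w4"); t=snap("scene","s4"); 
a=cv2.resize(d["pixels"][90:390,180:460],(420,450)); b=cv2.resize(t["pixels"][200:300,330:414],(378,450),interpolation=cv2.INTER_CUBIC)
cv2.imwrite("pics/w4c.png",np.hstack([a,b]))
E
```

```text
5.15 [0.56550183 0.21149776 0.04978652] [-0.0803407  -0.21745461  0.96001472] [0.07599332 0.01668037 0.0390806 ] 0.007632711959395075 [ 0.295  0.477 -0.873  1.71   0.397  1.143 -2.27 ]
```

View pics/w4c.png

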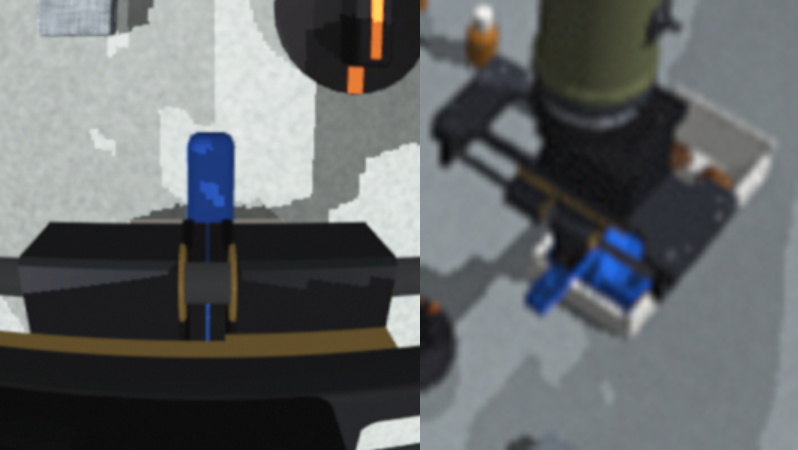

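The fingers have shut above the handle: blue is visible below them and the scoop hasn't moved (handle end still at wrist pixel ≈(320,178)). I'll measure the handle's real height from the near and far views.

```bash
python3 - <<'E'
from h import *
D={n:dict(np.load(n+".npz")) for n in("w1","w2","w3","w4","top0")}
for n,roi in(("w3",(295,170,350,230)),("w4",(295,170,350,236)),("w2",(262,44,292,97)),("w1",(98,90,112,125)),("top0",(250,165,270,196))):
    d=D[n]; f=n!="top0"; x0,y0,x1,y1=roi
    m=cv2.inRange(cv2.cvtColor(d["pixels"],cv2.COLOR_BGR2HSV),(100,120,40),(130,255,255))[y0:y1,x0:x1]
    rows=np.where((m>0).sum(1)>2)[0]; v=rows[0]; out=[]
    for r in rows[2::6]:
        xs=np.where(m[r])[0]; out.append((int(r+y0),int(xs[0]+x0),int(xs[-1]+x0)))
    xs=np.where(m[rows[3]])[0]; D[n]["end"]=ray(d,xs.mean()+x0,rows[0]+y0-.5,f); print(n,"end",xs.mean()+x0,rows[0]+y0,out)
for a,b in(("w3","w2"),("w4","w2"),("w3","w1"),("w3","top0"),("w2","top0"),("w2","w1")): print(a,b,tri(D[a]["end"],D[b]["end"]))
d=D["w3"]; print(d["extrinsics"][:3,3])
# width -> height
for n,r,l,h in(("w3",0,0,0),):
    pass
for z in(.045,.05,.055,.06,.065,.07,.077):
    o=[]
    for n,row,a,b in(("w3",200,305,336),):
        o.append(abs(plane(d,a-.5,row,z,True)[1]-plane(d,b+.5,row,z,True)[1]))
    print(z,o)
E
```

```text
w3 end 320.0 179 [(181, 307, 333), (187, 305, 335), (193, 305, 335), (199, 306, 335), (205, 306, 334), (211, 306, 335), (217, 306, 334), (223, 306, 334), (229, 305, 335)]
w4 end 320.0 179 [(181, 307, 333), (187, 305, 335), (193, 305, 335), (199, 306, 335), (205, 306, 334), (211, 306, 335), (217, 306, 334), (223, 306, 334), (229, 305, 335), (235, 305, 334)]
w2 end 276.0 48 [(50, 271, 281), (56, 271, 282), (62, 270, 281), (68, 270, 281), (74, 270, 281), (80, 270, 281), (86, 270, 281), (92, 270, 280)]
w1 end 105.5 98 [(100, 102, 109), (106, 102, 109), (112, 102, 109), (118, 103, 110), (124, 103, 110)]
top0 end 260.5 173 [(175, 258, 263), (181, 258, 263), (187, 257, 262), (193, 257, 262)]
w3 w2 (array([0.60802855, 0.21000939, 0.06966001]), [np.float64(0.00024976985748883016), np.float64(0.0002497698574887032)])
w4 w2 (array([0.60804351, 0.21000943, 0.06961061]), [np.float64(0.00025672289439801976), np.float64(0.0002567228943979399)])
w3 w1 (array([0.60734381, 0.21011019, 0.07021961]), [np.float64(0.0009115670854250064), np.float64(0.0009115670854252369)])
w3 top0 (array([0.60806949, 0.20981531, 0.06954577]), [np.float64(4.7425974981074324e-05), np.float64(4.742597498115478e-05)])
w2 top0 (array([0.60907889, 0.21071149, 0.06507568]), [np.float64(0.00016964207581061005), np.float64(0.00016964207581061572)])
w2 w1 (array([0.60693926, 0.20991666, 0.07128991]), [np.float64(0.0005775902292166966), np.float64(0.0005775902292166116)])
[0.63737963 0.21064139 0.24056452]
0.045 [np.float64(0.020814671526347944)]
0.05 [np.float64(0.020282502624593995)]
0.055 [np.float64(0.019750333722840047)]
0.06 [np.float64(0.019218164821086098)]
0.065 [np.float64(0.018685995919332177)]
0.07 [np.float64(0.018153827017578228)]
0.077 [np.float64(0.017408790555122705)]
```

Triangulation puts the handle top at z≈0.070–0.077, yet the fingers read shut. A short, slow lift will tell whether the scoop is held.

Call:
carry_out --motion '[[[0, 0, 0.003], 0], [[0, 0, 0.006], 0], [[0, 0, 0.009], 0], [[0, 0, 0.012], 0], [[0, 0, 0.012], 0]]'

```text
time: 5.75
position: [0.5659, 0.2117, 0.0625]
tool_rot: [-2.213, 2.229, -0.001]
ft_force: [0.1, -0.6, 0.4]
grip_width: 0.004
```

```bash
python3 - <<'E'
from h import *
from bench import get_state
s=get_state(); print(s["time"],s["position"],s["ft_force"],s["torque"],s["grip_width"])
d4=dict(np.load("w4.npz")); d=snap("wrist","w5")
for n,e in(("w4",d4),("w5",d)):
    m=cv2.inRange(cv2.cvtColor(e["pixels"],cv2.COLOR_BGR2HSV),(100,120,40),(130,255,255)); sub=m[150:330,295:350]
    rows=np.where((sub>0).sum(1)>2)[0]; print(n,rows[0]+150,[(int(r+150),int(np.where(sub[r])[0][0]+295),int(np.where(sub[r])[0][-1]+295)) for r in rows[2:80:5]])
sc=snap("scene","s5"); 
print("TCP in scene",proj(sc,s["position"]),"grip pt",proj(sc,s["position"]+[0,0,.019]),"handle",proj(sc,[.5655,.21,.069]))
E
```

```text
5.75 [0.56591651 0.21171677 0.06245778] [ 0.13196933 -0.60562314  0.41807721] [ 0.00163252  0.04703323 -0.00307776] 0.004232688060404695
w4 179 [(181, 307, 333), (186, 306, 335), (191, 305, 335), (196, 305, 335), (201, 306, 335), (206, 306, 334), (211, 306, 335), (216, 306, 334), (221, 306, 334), (226, 305, 334), (231, 305, 335), (236, 305, 334), (241, 317, 319), (246, 317, 319), (251, 317, 319), (256, 317, 319)]
w5 176 [(178, 308, 332), (183, 306, 334), (188, 306, 334), (193, 306, 334), (198, 306, 334), (203, 306, 333), (208, 306, 333), (213, 306, 333), (218, 306, 333), (223, 306, 334), (228, 305, 334), (233, 306, 334), (238, 308, 328), (243, 317, 319), (248, 317, 319), (253, 317, 319)]
TCP in scene [362.56477603 260.28252284] grip pt [362.99885303 256.72823127] handle [362.32815835 258.68617155]
```

The scoop stayed down and the fingers occlude the handle, so their tips seem to be above the handle top, unlike the reported TCP. I'll check the real tip height in the independent scene view.

```bash
python3 - <<'E'
from h import *
s=dict(np.load("s5.npz")); w=dict(np.load("w5.npz"))
P=s["pixels"][215:290,325:425]; A=cv2.resize(P,(800,600),interpolation=cv2.INTER_CUBIC)
for z in (0.0625,.09):
    u,v=proj(s,[.566,.2117,z]); cv2.circle(A,(int((u-325)*8),int((v-215)*8)),4,(0,255,0) if z<.07 else (0,0,255),1)
cv2.imwrite("pics/s5c.png",A)
E
```

```text
(no output)
```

View pics/s5c.png

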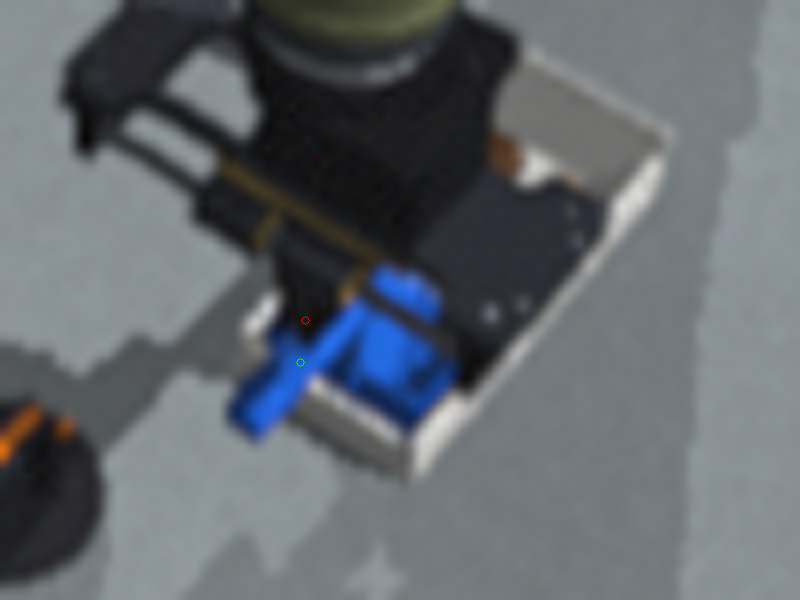

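The fingertips end near crop (300,335), just above the handle. The green dot, which is where the reported TCP projects, is about 20–27 mm lower than the visible tips. I'll reopen partway, go lower (clear of the bench and the tray wall either way), and close again.

Call:
carry_out --motion '[[[0, 0, 0.01], 0], [[0, 0, 0.01], 0], [[0, 0, 0.01], 0], [[0, -0.001, 0.01], 0], [[0, -0.001, 0.01], 0], [[0, -0.001, 0.01], 0], [[0, -0.001, 0], 0], [[0, -0.001, -0.006], 0], [[0, -0.001, -0.012], 0], [[0, -0.001, -0.018], 0], [[0, -0.001, -0.023], 0], [[0, -0.001, -0.028], 0], [[0, -0.001, -0.032], 0], [[0, -0.001, -0.035], 0], [[0, -0.001, -0.035], 0]]' --grip 0

```text
time: 7.35
position: [0.5652, 0.2104, 0.0263]
tool_rot: [2.213, -2.229, -0.0]
ft_force: [0.9, 0.5, 0.2]
grip_width: 0.499
```

Call:
carry_out --motion '[[[0, 0, 0], 0], [[0, 0, 0], 0], [[0, 0, 0], 0], [[0, 0, 0], 0], [[0, 0, 0], 0], [[0, 0, 0], 0], [[0, 0, 0], 0], [[0, 0, 0], 0]]' --grip 1 --squeeze 50

```text
time: 8.15
position: [0.5656, 0.2105, 0.0269]
tool_rot: [-2.213, 2.229, -0.0]
ft_force: [0.6, -0.6, 1.2]
grip_width: 0.199
```

Now it is held (opening 17 mm): the real tips sit about 27 mm above the reported TCP. Next I'll slide the scoop under the bones along the tray.

Call:
carry_out --motion '[[[-0.003, 0, -0.001], 0], [[-0.008, 0, -0.001], 0], [[-0.013, 0, -0.001], 0], [[-0.018, 0, -0.001], 0], [[-0.023, 0, -0.001], 0], [[-0.028, 0, -0.001], 0], [[-0.033, 0, -0.001], 0], [[-0.038, 0, -0.001], 0], [[-0.043, 0, -0.001], 0], [[-0.048, 0, -0.001], 0], [[-0.053, 0, -0.001], 0], [[-0.058, 0, -0.001], 0], [[-0.063, 0, -0.001], 0], [[-0.068, 0, -0.001], 0], [[-0.072, 0, -0.001], 0], [[-0.075, 0, -0.001], 0]]'

```text
time: 9.75
position: [0.492, 0.2109, 0.0269]
tool_rot: [-2.211, 2.227, -0.003]
ft_force: [4.6, -0.1, 7.4]
grip_width: 0.198
```

```bash
cat >> h.py <<'E'
def find(d,lo,hi,mn,roi):
    x0,y0,x1,y1=roi; k,l,st,ce=cv2.connectedComponentsWithStats(cv2.inRange(cv2.cvtColor(d["pixels"],cv2.COLOR_BGR2HSV),lo,hi)[y0:y1,x0:x1])
    return [(int(st[i,4]),(ce[i]+[x0,y0]).round(1)) for i in range(1,k) if st[i,4]>=mn]
E
python3 - <<'E'
from h import *
from bench import get_state
s=get_state(); print(s["time"],s["position"],s["ft_force"],s["torque"],s["grip_width"])
sc=snap("scene","s6"); tp=snap("top","t6"); w=snap("wrist","w6")
print("br scene",find(sc,(3,80,20),(18,235,150),6,(340,210,430,280)))
print("br top",find(tp,(3,80,20),(18,235,150),6,(235,180,290,270)))
c=lambda I,x0,y0,w,h,W:cv2.resize(I[y0:y0+h,x0:x0+w],(W,W*h//w),interpolation=cv2.INTER_CUBIC)
cv2.imwrite("pics/c6.png",np.hstack([c(sc["pixels"],345,210,80,80,400),c(tp["pixels"],222,180,80,80,400)]))
print([proj(sc,[x,.2117,.01]).round(1) for x in(.381,.40,.43)])
E
```

```text
9.75 [0.49198968 0.21093577 0.02688383] [ 4.59000518 -0.09702394  7.35790779] [-0.07221277 -1.07917256  0.02975664] 0.1983921854777291
br scene [(25, array([343.4, 211.6]))]
br top [(9, array([251.8, 252.9]))]
[array([392.9, 233.3]), array([389.9, 236.8]), array([385. , 242.5])]
```

View pics/c6.png

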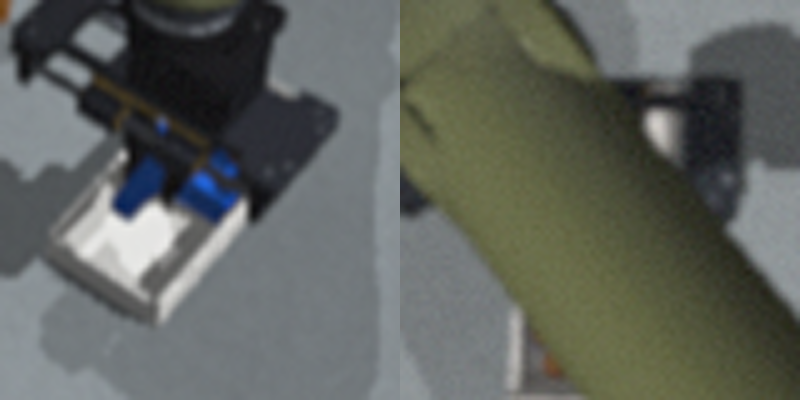

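These views are mostly covered by the arm. Force is +4.6 N in x and 7.4 N in z, so the lip is on the floor at x≈0.393. I'll finish the slide to the leaning wall and then raise along its slope.

Call:
carry_out --motion '[[[-0.003, 0, 0], 0], [[-0.006, 0, 0], 0], [[-0.009, 0, 0], 0], [[-0.011, 0, 0], 0], [[-0.011, 0, 0], 0]]'

```text
time: 10.4
position: [0.4808, 0.2109, 0.0269]
tool_rot: [-2.211, 2.228, -0.003]
ft_force: [3.3, -0.5, 5.5]
grip_width: 0.202
```

Call:
carry_out --motion '[[[-0.002, 0, 0], 0], [[-0.004, 0, 0.001], 0], [[-0.005, 0, 0.003], 0], [[-0.007, 0, 0.007], 0], [[-0.009, 0, 0.011], 0], [[-0.011, 0, 0.015], 0], [[-0.013, 0, 0.02], 0], [[-0.015, 0, 0.025], 0], [[-0.016, 0, 0.03], 0], [[-0.016, 0, 0.035], 0], [[-0.016, 0, 0.04], 0], [[-0.015, 0, 0.045], 0], [[-0.013, 0, 0.05], 0], [[-0.011, 0, 0.056], 0], [[-0.009, 0, 0.063], 0], [[-0.007, 0, 0.07], 0], [[-0.005, 0, 0.078], 0], [[-0.003, 0, 0.086], 0], [[-0.001, 0, 0.092], 0], [[0, 0, 0.095], 0]]'

```text
time: 12.4
position: [0.4801, 0.2106, 0.1216]
tool_rot: [-2.213, 2.229, -0.001]
ft_force: [0.3, 0.5, -0.6]
grip_width: 0.204
```

```bash
python3 - <<'E'
from h import *
from bench import get_state
s=get_state(); print(s["time"],s["position"],s["ft_force"],s["torque"],s["grip_width"])
sc=snap("scene","s7"); tp=snap("top","t7"); w=snap("wrist","w7")
print("br scene",find(sc,(3,80,20),(18,235,150),6,(320,180,430,280)))
print("br top",find(tp,(3,80,20),(18,235,150),6,(225,180,300,280)))
print("br wrist",find(w,(3,80,20),(18,235,150),15,(150,150,500,400)))
print("bl scene",find(sc,(100,120,40),(130,255,255),6,(320,180,430,280)))
E
```

```text
12.4 [0.48011178 0.21064895 0.12163012] [ 0.25548711  0.45226222 -0.60597691] [ 0.02109692 -0.04016199  0.05515096] 0.20360321083647973
br scene [(42, array([327.7, 198.4])), (39, array([343.1, 210.3])), (12, array([408.5, 226.7])), (29, array([326.4, 269.9]))]
br top []
br wrist [(201, array([478.6, 255. ])), (58, array([336.4, 304.5]))]
bl scene [(162, array([394. , 225.4])), (78, array([377.9, 224.9]))]
```

The scoop is lifted. The arm hides the pan here, so I'll carry it smoothly toward the mill, where I can check both the tray and the scoop.

Call:
carry_out --motion '[[[0, 0, 0.008], 0], [[0, 0, 0.02], 0], [[0, -0.003, 0.034], 0], [[0.002, -0.009, 0.048], 0], [[0.004, -0.018, 0.062], 0], [[0.007, -0.03, 0.076], 0], [[0.01, -0.045, 0.09], 0], [[0.013, -0.063, 0.103], 0], [[0.016, -0.083, 0.115], 0], [[0.019, -0.104, 0.126], 0], [[0.022, -0.125, 0.136], 0], [[0.026, -0.146, 0.145], 0], [[0.03, -0.167, 0.153], 0], [[0.034, -0.188, 0.159], 0], [[0.038, -0.208, 0.164], 0], [[0.042, -0.227, 0.168], 0], [[0.045, -0.244, 0.17], 0], [[0.048, -0.258, 0.17], 0], [[0.05, -0.267, 0.17], 0], [[0.051, -0.271, 0.17], 0]]'

```text
time: 14.55
position: [0.5305, -0.0615, 0.2906]
tool_rot: [2.212, -2.23, -0.001]
ft_force: [-0.2, 0.3, -1.5]
grip_width: 0.2
```

```bash
python3 - <<'E'
from h import *
from bench import get_state
s=get_state(); print(s["time"],s["position"],s["ft_force"],s["torque"],s["grip_width"])
sc=snap("scene","s8"); tp=snap("top","t8"); w=snap("wrist","w8")
print("br scene",find(sc,(3,80,20),(18,235,150),5,(250,130,430,280)))
print("br top",find(tp,(3,80,20),(18,235,150),5,(225,160,420,280)))
print("br wrist",find(w,(3,80,20),(18,235,150),15,(150,100,500,400)))
g=s["position"]+[0,0,.043]; o=g-[.066,0,.066]
print("pan corners scene",[proj(sc,o+[a,b,.0]).round(0) for a in(-.033,.033) for b in(-.036,.036)],"top",[proj(tp,o+[a,b,.0]).round(0) for a in(-.033,.033) for b in(-.036,.036)])
c=lambda I,x0,y0,w,h,W:cv2.resize(I[y0:y0+h,x0:x0+w],(W,W*h//w),interpolation=cv2.INTER_CUBIC)
u,v=proj(sc,o).astype(int); 
cv2.imwrite("pics/c8.png",np.hstack([np.vstack([c(sc["pixels"],u-40,v-30,80,60,400),c(sc["pixels"],345,205,80,60,400)]),np.vstack([c(tp["pixels"],222,190,80,60,400),c(w["pixels"],180,130,280,210,400)])]))
E
```

```text
14.55 [ 0.53049403 -0.06145453  0.29057755] [-0.17283104  0.33763942 -1.5409095 ] [ 0.00572197  0.00081739 -0.01295337] 0.20008249158615024
br scene [(15, array([321.1, 149.9])), (10, array([310.8, 153.3])), (17, array([271.1, 168.8])), (42, array([327.7, 198.4])), (40, array([343. , 210.3])), (26, array([304.8, 223.9])), (29, array([406.5, 225.7])), (19, array([310.9, 238.3])), (35, array([325.2, 270.7]))]
br top [(39, array([287.1, 165.9])), (21, array([335.4, 186.3])), (6, array([409.3, 197.2])), (5, array([411.8, 230.6])), (18, array([328.3, 248.2])), (88, array([253.9, 270.4]))]
br wrist [(22, array([182.3, 105.5])), (23, array([189.7, 114. ])), (211, array([295.7, 154.6])), (123, array([442.5, 201.4])), (36, array([275.2, 248.1])), (47, array([164.9, 287.5])), (53, array([336.4, 306. ]))]
pan corners scene [array([311., 145.]), array([329., 155.]), array([298., 156.]), array([316., 166.])] top [array([374., 229.]), array([344., 229.]), array([374., 202.]), array([344., 202.])]
```

View pics/c8.png

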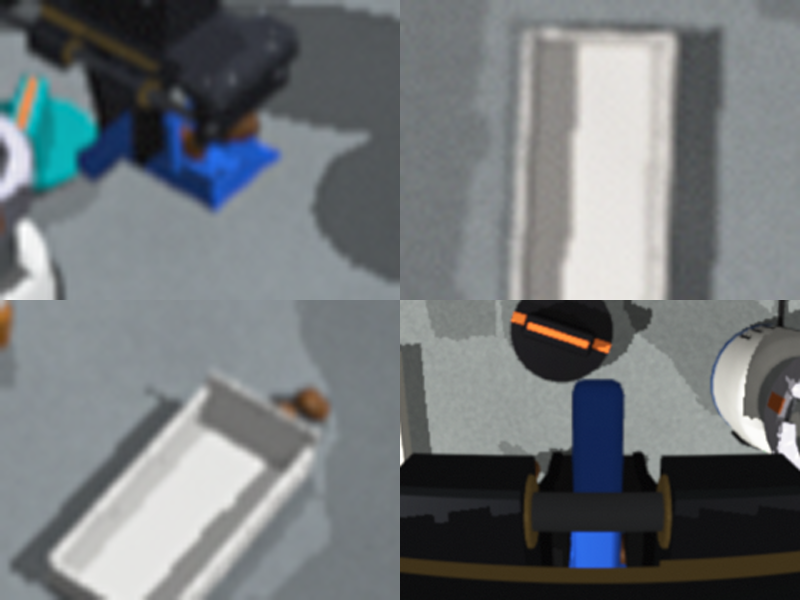

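The crops show the tray is empty, with one brown piece outside its near wall at scene (406,226), top (254,270). At least two pieces are visible in the scoop. I'll size the spilled blob and locate it.

```bash
python3 - <<'E'
from h import *
tp=dict(np.load("t8.npz")); sc=dict(np.load("s8.npz")); t0=dict(np.load("top0.npz")); s0=dict(np.load("scene0.npz"))
def det(d,roi,mn=6):
    x0,y0,x1,y1=roi; m=cv2.inRange(cv2.cvtColor(d["pixels"],cv2.COLOR_BGR2HSV),(3,70,20),(18,255,170))[y0:y1,x0:x1]
    k,l,st,ce=cv2.connectedComponentsWithStats(m)
    for i in range(1,k):
        if st[i,4]>=mn:
            ys,xs=np.where(l==i); w=np.linalg.eigvalsh(np.cov(xs,ys)) if len(xs)>2 else 0
            c=ce[i]+[x0,y0]; print(st[i]+[x0,y0,0,0,0],c.round(1),(4*np.sqrt(w)).round(1),"col",d["pixels"][y0:y1,x0:x1][l==i].mean(0).round(0),plane(d,*c,.01).round(4))
print("top0 bones");det(t0,(245,220,280,262)); print("t8 spill");det(tp,(235,255,290,300))
print("scene0 bones");det(s0,(370,225,410,255)); print("s8 spill");det(sc,(385,215,430,240)); print("s8 scoop");det(sc,(295,140,335,170),3)
x=tp["pixels"][262:280,244:266]; print(cv2.cvtColor(x,cv2.COLOR_BGR2GRAY))
E
```

```text
top0 bones
[251 230   7   9  41] [254.  233.8] [ 5.2 10.2] col [46. 66. 94.] [0.4389 0.2308 0.01  ]
[266 231   4   8  24] [267.8 234.7] [3.6 8.8] col [41. 54. 77.] [0.4372 0.1904 0.01  ]
[249 242   9   9  58] [252.8 245.8] [8.3 9.1] col [44. 63. 89.] [0.4041 0.2327 0.01  ]
[262 244   8   7  44] [265.6 247.2] [7.  8.2] col [35. 48. 67.] [0.4008 0.1956 0.01  ]
t8 spill
[249 263  11  15  94] [253.8 270.3] [ 8.9 17.1] col [ 46.  70. 102.] [0.3342 0.2268 0.01  ]
scene0 bones
[383 231   7   6  30] [386.2 234. ] [5.6 7.1] col [38. 52. 72.] [0.3977 0.1955 0.01  ]
[376 237   6   6  23] [378.9 239.9] [3.8 8. ] col [43. 59. 82.] [0.4336 0.1899 0.01  ]
[385 237  14  13  71] [392.1 243.1] [ 6.  19.3] col [46. 66. 93.] [0.4176 0.2313 0.01  ]
s8 spill
[402 223   9   6  33] [406.4 225.6] [5.5 9. ] col [ 54.  75. 104.] [0.3241 0.2297 0.01  ]
s8 scoop
[318 147   6   5  18] [321.1 149.6] [3.6 7. ] col [40. 54. 74.] [ 0.1979 -0.2435  0.01  ]
[310 151   3   5  11] [310.9 153.3] [2.7 5.5] col [30. 42. 60.] [ 0.2408 -0.2617  0.01  ]
[[153 157 156 156 157 150 144 140 123 112 110 116 112 114 118 119 123 137

[... 900 characters left out ...]
6  53  61  70  82  81  84  81
   87 104 129 147]
 [131 137 145 137 115  94  86  94  97  87  73  61  54  65  75  82  81  84
   96 117 141 146]
 [128 130 136 132 119  96  91  91  93  86  74  64  53  64  76  80  82  90
  106 134 149 149]
 [122 123 130 129 122 104  93  91  83  73  68  61  57  62  82  84  89 100
  122 141 149 147]
 [129 126 126 129 126 113 102  92  81  76  65  63  56  68  90  99 111 123
  134 145 145 146]
 [124 127 127 125 124 125 124 112  98  88  78  75  72  93 116 124 137 143
  146 145 145 143]
 [125 121 123 124 126 130 137 129 122 109 104 103 113 127 138 144 148 149
  148 147 149 146]
 [123 126 126 123 123 133 133 141 139 135 134 132 140 147 150 154 148 147
  147 147 146 143]]
```

The spilled blob measures 32×43 mm, so it is two brown pieces (a and c), centred near (0.334, 0.227) just outside the tray's near wall. Only the two dark pieces are in the scoop.

The plan is to collect them without finger contact:
1. Sweep them to +y past the tray with the pan's side.
2. Push them to +x with the pan's back wall.
3. Scoop them toward -y against the tray's upright outer side wall.

I start with the scoop on their -y side.

Call:
carry_out --motion '[[[-0.002, 0.002, -0.002], 0], [[-0.006, 0.009, -0.008], 0], [[-0.013, 0.02, -0.017], 0], [[-0.024, 0.036, -0.03], 0], [[-0.036, 0.054, -0.045], 0], [[-0.05, 0.075, -0.06], 0], [[-0.063, 0.095, -0.075], 0], [[-0.077, 0.116, -0.09], 0], [[-0.09, 0.136, -0.105], 0], [[-0.104, 0.156, -0.12], 0], [[-0.117, 0.177, -0.135], 0], [[-0.128, 0.193, -0.15], 0], [[-0.137, 0.206, -0.166], 0], [[-0.143, 0.216, -0.182], 0], [[-0.148, 0.223, -0.198], 0], [[-0.15, 0.2265, -0.214], 0], [[-0.15, 0.2265, -0.23], 0], [[-0.15, 0.2265, -0.245], 0], [[-0.15, 0.2265, -0.258], 0], [[-0.15, 0.2265, -0.265], 0]]'

```text
time: 16.7
position: [0.3789, 0.1662, 0.0246]
tool_rot: [2.214, -2.227, -0.001]
ft_force: [-0.2, -0.5, -0.5]
grip_width: 0.198
```

```bash
python3 - <<'E'
from h import *
from bench import get_state
s=get_state(); print(s["time"],s["position"],s["tool_rot"],s["ft_force"],s["torque"],s["grip_width"],s["joint_positions"].round(2))
E
```

```text
16.7 [0.37888559 0.16616079 0.02455949] [ 2.21370890e+00 -2.22665209e+00 -1.03352244e-03] [-0.15249106 -0.47258115 -0.46416092] [ 0.01569426 -0.08446677 -0.01629563] 0.19841306589839502 [ 0.65  0.03 -1.12  2.17  0.04  0.96 -2.07]
```

Call:
carry_out --motion '[[[0, 0.004, 0], 0], [[0, 0.01, 0], 0], [[0, 0.017, 0], 0], [[0, 0.024, 0], 0], [[0, 0.031, 0], 0], [[0, 0.038, 0], 0], [[0, 0.045, 0], 0], [[0, 0.052, 0], 0], [[0, 0.059, 0], 0], [[0, 0.066, 0], 0], [[0, 0.073, 0], 0], [[0, 0.08, 0], 0], [[0, 0.086, 0], 0], [[0, 0.09, 0], 0], [[0, 0.09, 0], 0]]'

```text
time: 18.2
position: [0.3804, 0.2569, 0.0258]
tool_rot: [-2.214, 2.228, 0.001]
ft_force: [0.2, -0.9, -1.5]
grip_width: 0.2
```

```bash
cat >> h.py <<'E'
def browns(d,roi,mn=6,fish=False,lo=(3,70,20),hi=(18,255,170)):
    x0,y0,x1,y1=roi; m=cv2.inRange(cv2.cvtColor(d["pixels"],cv2.COLOR_BGR2HSV),lo,hi)[y0:y1,x0:x1]
    k,l,st,ce=cv2.connectedComponentsWithStats(m)
    for i in range(1,k):
        if st[i,4]>=mn:
            c=ce[i]+[x0,y0]; b=st[i]; P=lambda u,v:plane(d,u,v,.01,fish)[:2].round(3)
            print(" ",b+[x0,y0,0,0,0],c.round(1),"col",d["pixels"][y0:y1,x0:x1][l==i].mean(0).round(0),"ctr",P(*c),"box",P(b[0]+x0,b[1]+y0),P(b[0]+b[2]+x0,b[1]+b[3]+y0))
def st():
    from bench import get_state
    s=get_state(); print("t",s["time"],"pos",s["position"].round(4),"F",s["ft_force"].round(1),"T",s["torque"].round(2),"g",round(s["grip_width"],3)); return s
E
python3 - <<'E'
from h import *
st(); tp=snap("top","t9"); sc=snap("scene","s9")
print("top");browns(tp,(195,230,290,310)); print("scene");browns(sc,(370,205,460,280))
E
```

```text
t 18.2 pos [0.3804 0.2569 0.0258] F [ 0.2 -0.9 -1.5] T [ 0.02 -0.01 -0.03] g 0.2
top
scene
  [419 234  11  10  50] [423.7 238.9] col [42. 61. 85.] ctr [0.337 0.304] box [0.329 0.282] [0.343 0.331]
```

The scene view shows both pieces moved, centred near (0.337, 0.304). Now I'll hop over to their -x side and push them toward +x.

Call:
carry_out --motion '[[[0, -0.002, 0.008], 0], [[0, -0.003, 0.02], 0], [[0, -0.003, 0.032], 0], [[-0.003, 0, 0.042], 0], [[-0.01, 0.006, 0.047], 0], [[-0.02, 0.016, 0.047], 0], [[-0.03, 0.027, 0.047], 0], [[-0.039, 0.038, 0.047], 0], [[-0.045, 0.045, 0.045], 0], [[-0.047, 0.048, 0.036], 0], [[-0.047, 0.048, 0.025], 0], [[-0.047, 0.048, 0.013], 0], [[-0.047, 0.048, 0.004], 0], [[-0.047, 0.048, -0.001], 0], [[-0.047, 0.048, -0.001], 0]]'

```text
time: 19.8
position: [0.3331, 0.3041, 0.0244]
tool_rot: [2.213, -2.228, -0.001]
ft_force: [-0.9, -0.1, -0.3]
grip_width: 0.202
```

```bash
python3 - <<'E'
from h import *
st(); tp=snap("top","t10"); sc=snap("scene","s10")
print("top");browns(tp,(195,200,300,310),3); print("scene");browns(sc,(370,195,480,280),3)
E
```

```text
t 19.8 pos [0.3331 0.3041 0.0244] F [-0.9 -0.1 -0.3] T [0.03 0.   0.  ] g 0.202
top
scene
  [419 234  12  10  55] [424.5 238.7] col [48. 69. 97.] ctr [0.335 0.306] box [0.329 0.282] [0.341 0.333]
```

Call:
carry_out --motion '[[[0.005, 0, 0], 0], [[0.013, 0, 0], 0], [[0.022, 0, 0], 0], [[0.031, 0, 0], 0], [[0.04, 0, 0], 0], [[0.049, 0, 0], 0], [[0.058, 0, 0], 0], [[0.067, 0, 0], 0], [[0.076, 0, 0], 0], [[0.085, 0, 0], 0], [[0.094, 0, 0], 0], [[0.102, 0, 0], 0], [[0.108, 0, 0], 0], [[0.11, 0, 0], 0], [[0.11, 0, 0], 0]]'

```text
time: 21.4
position: [0.4436, 0.3041, 0.0248]
tool_rot: [2.213, -2.229, -0.0]
ft_force: [0.2, -0.7, -0.7]
grip_width: 0.203
```

```bash
python3 - <<'E'
from h import *
st(); tp=snap("top","t11"); sc=snap("scene","s11"); w=snap("wrist","w11")
print("top");browns(tp,(195,180,300,310),3); print("scene");browns(sc,(370,195,480,290),3); print("wrist");browns(w,(180,130,460,330),20,True)
E
```

```text
t 21.4 pos [0.4436 0.3041 0.0248] F [ 0.2 -0.7 -0.7] T [ 0.01  0.   -0.  ] g 0.203
top
scene
  [418 241   3   2   3] [419.  241.7] col [32. 41. 47.] ctr [0.357 0.298] box [0.357 0.294] [0.358 0.306]
  [405 254  12  11  68] [410.7 259.4] col [42. 62. 87.] ctr [0.435 0.313] box [0.429 0.287] [0.442 0.339]
wrist
  [290 218  11  22 137] [295.1 229. ] col [ 53.  80. 118.] ctr [0.444 0.32 ] box [0.452 0.323] [0.436 0.316]
  [334 297  10  21  73] [336.6 309.2] col [35. 48. 69.] ctr [0.377 0.29 ] box [0.388 0.292] [0.368 0.283]
```

The pieces now lie near (0.435, 0.313), beside the tray. The caliper is close on the +y side, so I'll check its edge before placing the scoop there.

```bash
python3 - <<'E'
from h import *
t=dict(np.load("top0.npz"))
for u,v in((186,190),(187,225),(183,245),(181,260),(162,262)): print((u,v),plane(t,u,v,.005)[:2].round(3))
w=dict(np.load("w11.npz")); g=cv2.cvtColor(t["pixels"],cv2.COLOR_BGR2GRAY)
for v in(200,215,230,245,256): print(v,g[v,155:200])
w2=dict(np.load("w11.npz")); s=dict(np.load("s11.npz"))
m=cv2.inRange(cv2.cvtColor(s["pixels"],cv2.COLOR_BGR2HSV),(3,70,20),(18,255,170))[250:270,400:420]; print((m>0).astype(int))
for u,v in((405,256),(410,254),(416,260),(410,264),(406,262)): print((u,v),plane(s,u,v,.009)[:2].round(3))
E
```

```text
(186, 190) [0.566 0.438]
(187, 225) [0.462 0.429]
(183, 245) [0.403 0.437]
(181, 260) [0.36 0.44]
(162, 262) [0.353 0.495]
200 [ 76  77  73  78  78  78  72  76  80 104 129 133 133 134 132 134 134 133
 133 133 136 136 148 167 175 176 170 148 102  75  81 100 120 133 133 137
 138 138 137 137 134 134 132 133 135]
215 [ 78  77  75  73  79  76  79  77  79  92 118 133 137 143 136 136 135 132
 128 120 129 148 162 165 168 165 136  94  65  74 100 120 124 125 128 130
 134 133 139 136 133 136 133 131 131]
230 [134 137 137 137 134 135 137 140 138 138 140 139 138 136 137 136 128 101
  63  77 109 117 123 115  95  59  32  30  35  58  69  81  95 122 131 135
 132 132 133 133 134 135 135 130 132]
245 [139 139 140 141 138 137 139 150 164 175 174 175 176 174 173 180 178 176
 182 179 178 178 177 161 132  96  73  83 104 127 138 135 137 137 137 138
 137 139 135 137 134 135 137 139 135]
256 [136 136 138 136 141 135 133 130 135 131 133 129 119 115 119 126 128 144
 166 174 173 178 157 127  83  73  82 108 127 137 139 137 138 140 138 141
 140 140 137 137 141 138 137 138 140]
[[0 0 0 0 0 0 0 0 0 0 0 0 0 0 0 0 0 0
[... 248 characters left out ...]
 1 1 1 0 0 0 0]
 [0 0 0 0 0 0 0 0 0 1 1 1 1 1 1 1 1 0 0 0]
 [0 0 0 0 0 0 0 0 0 1 1 1 1 1 1 1 1 0 0 0]
 [0 0 0 0 0 0 0 0 0 1 1 1 1 1 1 1 0 0 0 0]
 [0 0 0 0 0 0 0 1 1 1 1 1 1 1 0 0 0 0 0 0]
 [0 0 0 0 0 0 1 1 1 1 1 1 1 0 0 0 0 0 0 0]
 [0 0 0 0 0 1 1 1 1 1 1 1 1 0 0 0 0 0 0 0]
 [0 0 0 0 0 1 1 1 1 1 1 1 1 0 0 0 0 0 0 0]
 [0 0 0 0 0 0 1 1 1 0 0 0 0 0 0 0 0 0 0 0]
 [0 0 0 0 0 0 0 0 0 0 0 0 0 0 0 0 0 0 0 0]
 [0 0 0 0 0 0 0 0 0 0 0 0 0 0 0 0 0 0 0 0]
 [0 0 0 0 0 0 0 0 0 0 0 0 0 0 0 0 0 0 0 0]
 [0 0 0 0 0 0 0 0 0 0 0 0 0 0 0 0 0 0 0 0]
 [0 0 0 0 0 0 0 0 0 0 0 0 0 0 0 0 0 0 0 0]]
(405, 256) [0.435 0.291]
(410, 254) [0.418 0.3  ]
(416, 260) [0.426 0.327]
(410, 264) [0.451 0.32 ]
(406, 262) [0.453 0.306]
```

The caliper edge is at y≈0.43, and the pieces lie at about (0.424, 0.315) and (0.448, 0.312). I'll turn the scoop so its mouth faces -y and place it at y≈0.371, clear of the caliper.

Call:
carry_out --motion '[[[-0.002, 0, 0.01], 0.0], [[-0.003, 0, 0.024], 0.03], [[-0.003, 0.002, 0.04], 0.09], [[-0.003, 0.008, 0.053], 0.17], [[-0.003, 0.016, 0.062], 0.26], [[-0.004, 0.026, 0.066], 0.35], [[-0.004, 0.036, 0.066], 0.45], [[-0.005, 0.047, 0.066], 0.55], [[-0.005, 0.058, 0.066], 0.65], [[-0.006, 0.069, 0.066], 0.75], [[-0.006, 0.08, 0.066], 0.85], [[-0.006, 0.09, 0.066], 0.95], [[-0.007, 0.1, 0.066], 1.05], [[-0.007, 0.109, 0.066], 1.15], [[-0.007, 0.117, 0.066], 1.25], [[-0.008, 0.124, 0.066], 1.34], [[-0.008, 0.129, 0.066], 1.43], [[-0.008, 0.132, 0.066], 1.5], [[-0.008, 0.134, 0.066], 1.55], [[-0.008, 0.134, 0.064], 1.571]]'

```text
time: 23.55
position: [0.4354, 0.4385, 0.0897]
tool_rot: [-3.141, 0.009, -0.001]
ft_force: [0.4, -0.1, -1.3]
grip_width: 0.202
```

Call:
carry_out --motion '[[[0, 0, -0.006], 0], [[0, 0, -0.016], 0], [[0, 0, -0.028], 0], [[0, 0, -0.04], 0], [[0, 0, -0.052], 0], [[0, 0, -0.061], 0], [[0, 0, -0.066], 0], [[0, 0, -0.0665], 0]]'

```text
time: 24.35
position: [0.435, 0.4388, 0.0232]
tool_rot: [-3.141, 0.01, -0.0]
ft_force: [-2.1, -1.7, 7.4]
grip_width: 0.198
```

```bash
python3 - <<'E'
from h import *
s=st(); print(s["tool_rot"]); tp=snap("top","t12"); sc=snap("scene","s12"); w=snap("wrist","w12")
print("top");browns(tp,(180,180,300,310),3); print("scene");browns(sc,(370,195,480,320),3); print("wrist");browns(w,(150,100,490,330),20,True)
E
```

```text
t 24.35 pos [0.435  0.4388 0.0232] F [-2.1 -1.7  7.4] T [-0.54  0.34 -0.12] g 0.198
[-3.14114021e+00  1.01216920e-02 -2.60296759e-05]
top
scene
  [405 254  12  11  68] [410.6 259.2] col [34. 48. 67.] ctr [0.435 0.312] box [0.429 0.287] [0.442 0.339]
  [417 260   7   6  32] [419.8 262.9] col [30. 42. 59.] ctr [0.429 0.342] box [0.425 0.33 ] [0.431 0.358]
  [424 270   6   4  17] [426.5 271.4] col [25. 37. 52.] ctr [0.444 0.374] box [0.444 0.366] [0.445 0.388]
wrist
  [329 299  13  19  57] [335.9 310.6] col [30. 42. 57.] ctr [0.449 0.371] box [0.444 0.382] [0.454 0.364]
```

Both browns are unmoved and the dark pieces are still in the pan, at scene (420,263) and (426,271). Now I'll push to -y toward the tray's outer wall.

Call:
carry_out --motion '[[[0, -0.003, 0.0005], 0], [[0, -0.008, 0.0005], 0], [[0, -0.014, 0.0005], 0], [[0, -0.02, 0.0005], 0], [[0, -0.026, 0.0005], 0], [[0, -0.032, 0.0005], 0], [[0, -0.038, 0.0005], 0], [[0, -0.044, 0.0005], 0], [[0, -0.05, 0.0005], 0], [[0, -0.056, 0.0005], 0], [[0, -0.062, 0.0005], 0], [[0, -0.067, 0.0005], 0], [[0, -0.07, 0.0005], 0]]'

```text
time: 25.8
position: [0.4359, 0.3691, 0.0238]
tool_rot: [-3.139, 0.011, -0.002]
ft_force: [-1.3, 6.4, 6.5]
grip_width: 0.203
```

```bash
python3 - <<'E'
from h import *
s=st(); sc=snap("scene","s13"); tp=snap("top","t13"); w=snap("wrist","w13")
print("top");browns(tp,(180,180,300,310),3); print("scene");browns(sc,(370,195,480,320),3); print("wrist");browns(w,(150,100,490,330),20,True)
E
```

```text
t 25.8 pos [0.4359 0.3691 0.0238] F [-1.3  6.4  6.5] T [1.23 0.11 0.04] g 0.203
top
scene
  [395 245  14  18 113] [402.4 252.3] col [31. 45. 64.] ctr [0.428 0.277] box [0.418 0.243] [0.451 0.316]
wrist
  [335 297   4  18  43] [336.2 308. ] col [21. 29. 42.] ctr [0.45  0.303] box [0.449 0.313] [0.453 0.296]
```

Call:
carry_out --motion '[[[0, -0.003, 0], 0], [[0, -0.006, 0], 0], [[0, -0.009, 0], 0], [[0, -0.011, 0], 0], [[0, -0.012, 0], 0]]'

```text
time: 26.45
position: [0.436, 0.3649, 0.0261]
tool_rot: [-3.124, 0.008, -0.006]
ft_force: [0.4, 17.0, 7.1]
grip_width: 0.202
```

```bash
python3 - <<'E'
from h import *
s=st(); sc=snap("scene","s14")
print("scene");browns(sc,(370,195,480,320),3)
m=cv2.inRange(cv2.cvtColor(sc["pixels"],cv2.COLOR_BGR2HSV),(3,70,20),(18,255,170))[240:268,388:420]
for r in m: print("".join("#" if x else "." for x in r))
y=s["position"][1]-.099
for x in(.40,.436,.47): print("lip",proj(sc,[x,y,.0]).round(1),"tray wall base/top",proj(sc,[x,.2555,0]).round(1),proj(sc,[x,.2555,.026]).round(1))
E
```

```text
t 26.45 pos [0.436  0.3649 0.0261] F [ 0.4 17.   7.1] T [ 4.28 -0.07 -0.11] g 0.202
scene
  [395 244  12  13  98] [401.5 250.8] col [35. 50. 70.] ctr [0.425 0.272] box [0.415 0.241] [0.435 0.299]
  [405 259   4   4  11] [406.5 260.8] col [25. 34. 48.] ctr [0.448 0.305] box [0.445 0.298] [0.451 0.316]
................................
................................
................................
................................
..............##................
.............#####..............
.............######.............
............#######.............
............#######.............
...........########.............
.........########...............
........#########...............
........##########..............
.......############.............
.......####.#######.............
.......###...######.............
..............####..............
................................
................................
...................#............
..................###...........
.................####...........
.................###............
................................
................................
................................
................................
................................
lip [403.5 246.8] tray wall base/top [400.8 245.2] [401.8 240.5]
lip [397.7 253.8] tray wall base/top [395.  252.2] [396.  247.5]
lip [392.1 260.6] tray wall base/top [389.3 258.9] [390.3 254.3]
```

It jammed with 17 N on the wall: the front dark piece blocks the browns. I'll back off, then make a quick start toward -y with a soft stop so the dark pieces slide to the back of the pan.

Call:
carry_out --motion '[[[0, 0.009, -0.0005], 0], [[0, 0.014, -0.0005], 0], [[0, 0.021, 0], 0], [[0, 0.029, 0], 0], [[0, 0.037, 0], 0], [[0, 0.045, 0], 0], [[0, 0.053, 0], 0], [[0, 0.06, 0], 0], [[0, 0.065, 0.001], 0], [[0, 0.067, 0.002], 0], [[0, 0.067, 0.002], 0], [[0, 0.03, 0.002], 0], [[0, 0.022, 0.001], 0], [[0, 0.018, 0.0005], 0], [[0, 0.016, 0], 0], [[0, 0.016, 0], 0]]'

```text
time: 28.1
position: [0.4357, 0.3719, 0.0228]
tool_rot: [3.141, -0.011, 0.001]
ft_force: [-0.3, -0.0, -0.2]
grip_width: 0.202
```

```bash
python3 - <<'E'
from h import *
s=st(); sc=snap("scene","s15")
print("scene");browns(sc,(370,195,480,320),3)
m=cv2.inRange(cv2.cvtColor(sc["pixels"],cv2.COLOR_BGR2HSV),(3,70,20),(18,255,170))[238:275,385:430]
for r in m: print("".join("#" if x else "." for x in r))
o=s["position"]
for x in(-.036,.036): print("lip",proj(sc,[o[0]+x,o[1]-.099,.0]).round(1),"back",proj(sc,[o[0]+x,o[1]-.033,.0]).round(1))
E
```

```text
t 28.1 pos [0.4357 0.3719 0.0228] F [-0.3 -0.  -0.2] T [ 0.04 -0.24  0.04] g 0.202
scene
  [395 245  15  12  95] [402.  250.8] col [33. 48. 68.] ctr [0.424 0.273] box [0.418 0.243] [0.429 0.306]
  [402 259   7   3  16] [405.2 260.2] col [27. 37. 52.] ctr [0.449 0.3  ] box [0.451 0.29 ] [0.447 0.314]
.............................................
.............................................
.............................................
.............................................
.............................................
.............................................
.............................................
................#####...................#.#..
...............#######.......................
...............#######.......................
..............########...........#....#......
..............######.........................
.............#######.........................
............########.........................
...........############......................
..........#####..#######.....................
..........####....######.....................
..........###....
[... 276 characters left out ...]
######......................
.............................................
.............................................
.............................................
.............................................
.............................................
.............................................
.............................................
.............................................
.............................................
.............................................
.............................................
.............................................
.............................................
lip [405.3 247.8] back [423.  258.2]
lip [393.7 262.1] back [411.5 273. ]
```

The dark pieces sit 18–30 mm inside the lip. One brown is only about 9 mm from the pan's side edge, so the side wall caught it. I'll back off, shift 8 mm to -x to centre both pieces, and push again.

Call:
carry_out --motion '[[[0, 0.006, 0], 0], [[0, 0.013, 0], 0], [[-0.003, 0.018, 0], 0], [[-0.007, 0.02, -0.0005], 0], [[-0.008, 0.02, -0.001], 0], [[-0.008, 0.01, -0.001], 0], [[-0.008, 0.003, -0.001], 0], [[-0.008, -0.003, -0.001], 0], [[-0.008, -0.008, -0.001], 0], [[-0.008, -0.012, -0.001], 0], [[-0.008, -0.014, -0.001], 0]]'

```text
time: 29.25
position: [0.4276, 0.3662, 0.0248]
tool_rot: [-3.125, 0.008, -0.004]
ft_force: [-0.1, 17.5, 4.9]
grip_width: 0.197
```

```bash
cat >> h.py <<'E'
def pan(sc,o,roi=(380,232,435,280)):
    m=cv2.inRange(cv2.cvtColor(sc["pixels"],cv2.COLOR_BGR2HSV),(3,70,20),(18,255,170))
    for v in range(roi[1],roi[3]):
        r="".join("#" if m[v,u] else "." for u in range(roi[0],roi[2]))
        if "#" in r: print(v,r)
    for x in(-.036,.036): print("lip",proj(sc,[o[0]+x,o[1]-.099,.0]).round(1),"back",proj(sc,[o[0]+x,o[1]-.033,.0]).round(1))
    print("wall",proj(sc,[.4,.2555,0]).round(1),proj(sc,[.47,.2555,0]).round(1))
E
python3 - <<'E'
from h import *
s=st(); sc=snap("scene","s16"); pan(sc,s["position"])
E
```

```text
t 29.25 pos [0.4276 0.3662 0.0248] F [-0.1 17.5  4.9] T [ 4.23 -0.07 -0.02] g 0.197
234 ...............................................#.......
244 ......................##...............................
245 ......................####.................#...........
246 .....................######............................
247 ....................#######............................
248 ....................#######............................
249 ...................########............................
250 .................#########.............................
251 .................##########............................
252 ................#####.#######..........................
253 ...............#####...######..........................
254 ...............####....######..........................
255 ...............###......####...........................
256 .........................###...........................
257 .........................###...........................
258 .........................#####.........................
259 .......................#######.........................
260 .........................####..........................
lip [405.1 245.4] back [422.7 255.7]
lip [393.5 259.5] back [411.3 270.4]
wall [400.8 245.2] [389.3 258.9]
```

It is blocked again by the zigzag of pieces, but both brown centres are now 2–6 mm inside the lip. The 12 mm gap to the wall is too narrow for them to fall through. I'll raise straight up along the wall and then move over the tray, so anything that drops lands inside it.

Call:
carry_out --motion '[[[0, 0.004, 0], 0], [[0, 0.005, 0.003], 0], [[0, 0.005, 0.007], 0], [[0, 0.005, 0.012], 0], [[0, 0.005, 0.017], 0], [[0, 0.005, 0.022], 0], [[0, 0.005, 0.027], 0], [[0, 0.004, 0.032], 0], [[0, 0.001, 0.036], 0], [[0, -0.003, 0.04], 0], [[0, -0.008, 0.043], 0], [[0, -0.014, 0.044], 0], [[0, -0.02, 0.044], 0], [[0, -0.026, 0.044], 0], [[0, -0.032, 0.044], 0], [[0, -0.038, 0.044], 0], [[0, -0.044, 0.044], 0], [[0, -0.05, 0.044], 0], [[0, -0.054, 0.044], 0], [[0, -0.056, 0.044], 0]]'

```text
time: 31.3
position: [0.4275, 0.3042, 0.0675]
tool_rot: [-3.138, 0.01, -0.002]
ft_force: [-1.5, 7.9, 7.2]
grip_width: 0.202
```

```bash
python3 - <<'E'
from h import *
s=st(); sc=snap("scene","s17"); tp=snap("top","t17"); o=s["position"]; h=o[2]-.0235
m=cv2.inRange(cv2.cvtColor(sc["pixels"],cv2.COLOR_BGR2HSV),(3,70,20),(18,255,170))
for v in range(215,275):
    r="".join("#" if m[v,u] else "." for u in range(360,430))
    if "#" in r: print(v,r)
for y in(-.099,-.033): print([proj(sc,[o[0]+x,o[1]+y,h]).round(1) for x in(-.036,.036)])
print("tray +y wall base",proj(sc,[.38,.2555,0]).round(1),proj(sc,[.53,.2555,0]).round(1),"floor -y",proj(sc,[.38,.175,0.003]).round(1),proj(sc,[.53,.175,0.003]).round(1))
browns(tp,(225,180,300,280),3)
E
```

```text
t 31.3 pos [0.4275 0.3042 0.0675] F [-1.5  7.9  7.2] T [2.18 0.45 0.04] g 0.202
218 ........................................................#.............
220 .......................................................#...#..........
221 ..................................................#.....#.............
222 ..................................................#.........##........
223 ...............................................#......................
224 .................................................#..................#.
235 ..........................................................#...........
244 ..........................................#...........................
245 .........................................####.........................
246 .........................................#####........................
247 ........................................#########.....................
248 ........................................#########.....................
249 .......................................##########.....................
250 ......................................##########......................
251 .....................................###########......................
252 ....................................###########.......................
253 ...................................###########........................
254 ...................................#####...#..........................
255 ...................................##.................................
[array([390.8, 228. ]), array([378.7, 241.7])]
[array([408.1, 238. ]), array([396.3, 252.2])]
tray +y wall base [403.9 241.4] [379.1 271.3] floor -y [383.7 229.1] [358.3 257.5]
```

The forces (7.9 N in y, 7.2 N in z) while in the air are unexpected, so I'll use my last picture here.

```bash
python3 - <<'E'
from h import *
sc=dict(np.load("s17.npz")); w=snap("wrist","w17")
a=cv2.resize(sc["pixels"][215:275,360:420],(600,600),interpolation=cv2.INTER_CUBIC); b=cv2.resize(w["pixels"][150:350,250:390][:,:],(200,286),interpolation=cv2.INTER_CUBIC)
c=cv2.resize(dict(np.load("t17.npz"))["pixels"][195:275,225:281],(200,286),interpolation=cv2.INTER_CUBIC)
b=np.vstack([b,c,np.zeros((28,200,3),np.uint8)]); cv2.imwrite("pics/c17.png",np.hstack([a,b]))
E
```

```text
(no output)
```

View pics/c17.png

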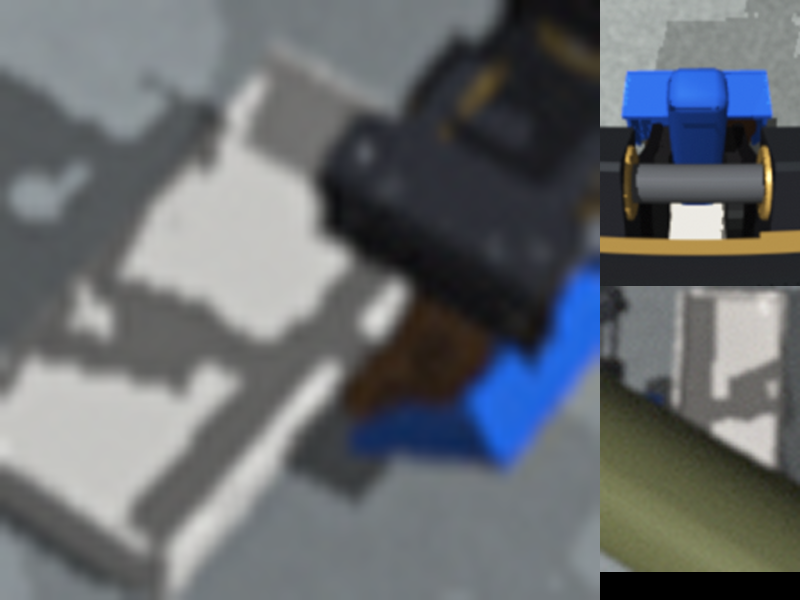

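The picture explains it: the scoop pivoted about 35° mouth-down in the fingers. Its lip is on the bench at the wall, and the pieces lie on the sloping pan, held by the tray wall at scene (402,250). I'll ease the grip and lay the handle back down around the fixed lip, so the pan levels under them.

Call:
carry_out --motion '[[[0, 0.003, 0], 0], [[0, 0.006, -0.001], 0], [[0, 0.01, -0.003], 0], [[0, 0.014, -0.0055], 0], [[0, 0.018, -0.008], 0], [[0, 0.0225, -0.011], 0], [[0, 0.027, -0.014], 0], [[0, 0.031, -0.0175], 0], [[0, 0.035, -0.021], 0], [[0, 0.039, -0.025], 0], [[0, 0.0425, -0.029], 0], [[0, 0.0465, -0.033], 0], [[0, 0.05, -0.037], 0], [[0, 0.053, -0.0405], 0], [[0, 0.056, -0.044], 0], [[0, 0.056, -0.044], 0]]' --squeeze 10

```text
time: 33.05
position: [0.4279, 0.3578, 0.0221]
tool_rot: [3.14, -0.011, 0.001]
ft_force: [-2.4, 2.8, 7.6]
grip_width: 0.207
```

```bash
python3 - <<'E'
from h import *
s=st(); sc=snap("scene","s18"); w=snap("wrist","w18"); pan(sc,s["position"],(375,225,435,280))
m=cv2.inRange(cv2.cvtColor(w["pixels"],cv2.COLOR_BGR2HSV),(100,120,40),(130,255,255))[150:330,270:370]
print("wrist blue rows",[(r+150,int((m[r]>0).sum())) for r in range(0,120,8)])
E
```

```text
t 33.05 pos [0.4279 0.3578 0.0221] F [-2.4  2.8  7.6] T [ 0.59  0.11 -0.02] g 0.207
239 ......................................................#....#
242 ................................................#...........
243 ...............................................#............
244 ............................#...........#...................
245 ...........................####.............................
246 ..........................######............................
247 .........................#######............................
248 .........................#######............................
249 ........................###.................................
250 ......................####..................................
251 ......................####..................................
252 .....................####...................................
253 ....................#####....##.............................
254 ....................####.....##.............................
255 ....................###......##.............................
256 .............................##.............................
257 ..........................##.###............................
258 .........................######.............................
259 ..........................#####.............................
260 ..............................#.............................
lip [402.9 244.2] back [420.4 254.4]
lip [391.2 258.2] back [408.9 269. ]
wall [400.8 245.2] [389.3 258.9]
wrist blue rows [(150, 0), (158, 0), (166, 21), (174, 35), (182, 37), (190, 37), (198, 37), (206, 36), (214, 35), (222, 35), (230, 35), (238, 36), (246, 37), (254, 45), (262, 36)]
```

The pan is level again with all four pieces in it, with centres 9–34 mm behind the lip. I'll grip firmly and lift straight up.

Call:
carry_out --motion '[[[0, 0, 0], 0], [[0, 0, 0], 0], [[0, 0, 0], 0], [[0, 0.001, 0.002], 0], [[0, 0.001, 0.006], 0], [[0, 0.001, 0.011], 0], [[0, 0.001, 0.017], 0], [[0, 0.001, 0.024], 0], [[0, 0.001, 0.031], 0], [[0, 0.001, 0.039], 0], [[0, 0.001, 0.048], 0], [[0, 0.001, 0.058], 0], [[0, 0.001, 0.068], 0], [[0, 0.001, 0.078], 0], [[0, 0.001, 0.088], 0], [[0, 0.001, 0.098], 0], [[0, 0, 0.108], 0], [[0, -0.001, 0.117], 0], [[0, -0.003, 0.126], 0], [[0, -0.006, 0.134], 0]]' --squeeze 60

```text
time: 35.15
position: [0.4274, 0.352, 0.1566]
tool_rot: [-3.141, 0.01, -0.0]
ft_force: [0.0, 0.4, -0.3]
grip_width: 0.202
```

```bash
python3 - <<'E'
from h import *
s=st(); sc=snap("scene","s19"); tp=snap("top","t19"); o=s["position"]; h=o[2]-.0235
m=cv2.inRange(cv2.cvtColor(sc["pixels"],cv2.COLOR_BGR2HSV),(3,70,20),(18,255,170))
for v in range(195,275):
    r="".join("#" if m[v,u] else "." for u in range(365,435))
    if r.count("#")>2: print(v,r)
print("lip",[proj(sc,[o[0]+x,o[1]-.099,h]).round(1) for x in(-.036,.036)],"back",[proj(sc,[o[0]+x,o[1]-.033,h]).round(1) for x in(-.036,.036)])
browns(tp,(190,180,300,290),4)
E
```

```text
t 35.15 pos [0.4274 0.352  0.1566] F [ 0.   0.4 -0.3] T [-0.02 -0.1   0.  ] g 0.202
226 ............................................###.......................
227 ............................................###.......................
228 ............................................#####.....................
229 ............................................#####.....................
230 ........................................##.#####......................
231 .......................................########.......................
232 ........................................######........................
246 ........................................###...........................
247 ......................................######..........................
248 .....................................#######..........................
249 ..................................##########..........................
250 .................................###########..........................
251 ................................############..........................
252 ...............................######...####..........................
253 ..............................######..................................
254 ..............................#####...................................
255 ..............................####....................................
lip [array([407.3, 217.7]), array([394.9, 232. ])] back [array([426.1, 228.1]), array([414., 243.])]
  [222 222   7   4  17] [224.9 223.5] col [22. 30. 40.] ctr [0.468 0.317] box [0.472 0.326] [0.46  0.305]
  [222 229   7   7  36] [225.1 232.4] col [26. 37. 53.] ctr [0.442 0.315] box [0.451 0.325] [0.431 0.303]
  [235 230   9  15  57] [240.4 237.6] col [43. 61. 86.] ctr [0.427 0.27 ] box [0.449 0.286] [0.406 0.258]
```

The browns stayed on the bench at the wall (scene (404,249) and (397,253)), and only the dark pieces are in the scoop. My lip estimate must be off, so I'll check the scoop's attitude in the hand from its blue outline.

```bash
python3 - <<'E'
from h import *
for n in("w8","w12","w18"):
    w=dict(np.load(n+".npz")); m=cv2.inRange(cv2.cvtColor(w["pixels"],cv2.COLOR_BGR2HSV),(100,100,30),(130,255,255))[140:330,270:370]
    print(n,[(r+140,int((m[r]>0).sum())) for r in range(16,100,8)])
for n,x0,x1,y0,y1 in(("s19",385,440,210,255),("s8",290,345,135,175)):
    sc=dict(np.load(n+".npz")); hs=cv2.cvtColor(sc["pixels"],cv2.COLOR_BGR2HSV); b=cv2.inRange(hs,(100,100,30),(130,255,255)); br=cv2.inRange(hs,(3,70,20),(18,255,170))
    print(n)
    for v in range(y0,y1): print(v,"".join("B" if b[v,u] else "#" if br[v,u] else "." for u in range(x0,x1)))
E
```

```text
w8 [(156, 0), (164, 0), (172, 0), (180, 0), (188, 29), (196, 35), (204, 35), (212, 35), (220, 35), (228, 35), (236, 36)]
w12 [(156, 0), (164, 0), (172, 0), (180, 0), (188, 34), (196, 38), (204, 38), (212, 37), (220, 38), (228, 37), (236, 37)]
w18 [(156, 0), (164, 0), (172, 35), (180, 37), (188, 37), (196, 37), (204, 36), (212, 36), (220, 36), (228, 36), (236, 36)]
s19
210 .......................................................
211 .......................................................
212 .......................................................
213 ...........................................#...........
214 .......................................................
215 .......................................................
216 .......................................................
217 .......................................................
218 .......................................................
219 .......................................................
220 .........................BB............................
221 ........................BBB............................
222 .....
[... 3673 characters left out ...]
.....BBBBBBBBBBB........................
164 ......................BBBBBBB..........................
165 ........................BBBB...........................
166 .........................BB............................
167 .......................................................
168 .......................................................
169 .......................................................
170 .......................................................
171 .......................................................
172 .......................................................
173 .......................................................
174 .......................................................
```

The outline shows the scoop slid about 12 mm back in the fingers and is still level. So the lip is 87 mm ahead of the TCP, and I stopped about 14 mm short of the wall. I'll repeat the push to the wall with a quick start, which also sends the dark pieces back.

Call:
carry_out --motion '[[[0, 0.003, -0.008], 0], [[0, 0.01, -0.024], 0], [[0, 0.019, -0.046], 0], [[0, 0.028, -0.07], 0], [[0, 0.036, -0.092], 0], [[0, 0.042, -0.11], 0], [[0, 0.045, -0.122], 0], [[0, 0.047, -0.129], 0], [[0, 0.048, -0.1325], 0], [[0, 0.048, -0.1335], 0], [[0, 0.018, -0.1335], 0], [[0, 0.01, -0.1335], 0], [[0, 0.005, -0.1335], 0], [[0, 0.001, -0.1335], 0], [[0, -0.003, -0.1335], 0], [[0, -0.006, -0.1335], 0], [[0, -0.009, -0.1335], 0], [[0, -0.01, -0.1335], 0]]' --squeeze 60

```text
time: 37.05
position: [0.4272, 0.3479, 0.0247]
tool_rot: [-3.132, 0.007, -0.003]
ft_force: [0.3, 1.2, -1.8]
grip_width: 0.201
```

```bash
cat >> h.py <<'E'
def bmap(sc,x0,x1,y0,y1):
    hs=cv2.cvtColor(sc["pixels"],cv2.COLOR_BGR2HSV); b=cv2.inRange(hs,(100,100,30),(130,255,255)); br=cv2.inRange(hs,(3,70,20),(18,255,170)); wh=cv2.inRange(hs,(0,0,150),(180,60,255))
    for v in range(y0,y1): print(v,"".join("B" if b[v,u] else "#" if br[v,u] else "w" if wh[v,u] else "." for u in range(x0,x1)))
E
python3 - <<'E'
from h import *
s=st(); sc=snap("scene","s20"); o=s["position"]; bmap(sc,380,430,236,275)
print("lip",[proj(sc,[o[0]+x,o[1]-.087,0]).round(1) for x in(-.036,.036)],"back",[proj(sc,[o[0]+x,o[1]-.021,0]).round(1) for x in(-.036,.036)])
E
```

```text
t 37.05 pos [0.4272 0.3479 0.0247] F [ 0.3  1.2 -1.8] T [ 0.12 -0.08  0.06] g 0.201
236 ..............w...........ww....w.............#...
237 ................ww........ww......................
238 .................w.......www......................
239 .........................ww.............#.........
240 .........................w........................
241 ..................................................
242 ........wwwwww....................................
243 ......wwwwwww..........##.........................
244 ......wwwwww..........####........................
245 .......wwwww.........####.........................
246 ........www..........###..........................
247 ....................####..........................
248 ....................###...........................
249 ...................####...........................
250 .................####.............................
251 ................#####.............................
252 .w.............#######............................
253 www............####...#...........................
254 www.......w....####.B.
[... 531 characters left out ...]
...................BBBBBBBBBBB..............www
265 ....w..................BBBBBBBBBB..............www
266 ..w.......................BBBBBBB..............www
267 .ww........................BBBBB...............www
268 www..........................BB...........w...wwww
269 ww.........................................w..wwww
270 w..........................................w....ww
271 ...........................................w.....w
272 ..................................................
273 ...................................w..............
274 ..............................w...www.............
lip [array([403.6, 244.3]), array([391.9, 258.4])] back [array([421.1, 254.6]), array([409.6, 269.2])]
```

The lip is now almost at the wall, with the browns standing against it just inside the lip. I'll press to the wall and lift past its top. Then I'll rest the front of the pan on the tray wall and lower the handle with a light grip, tilting the mouth up so the pieces settle back.

Call:
carry_out --motion '[[[0, -0.004, 0], 0], [[0, -0.006, 0.001], 0], [[0, -0.006, 0.004], 0], [[0, -0.006, 0.009], 0], [[0, -0.006, 0.014], 0], [[0, -0.006, 0.019], 0], [[0, -0.006, 0.024], 0], [[0, -0.006, 0.029], 0], [[0, -0.007, 0.033], 0], [[0, -0.01, 0.035], 0], [[0, -0.014, 0.035], 0], [[0, -0.019, 0.035], 0], [[0, -0.022, 0.035], 0]]'

```text
time: 38.4
position: [0.428, 0.3292, 0.0619]
tool_rot: [-3.126, 0.007, -0.007]
ft_force: [-3.5, 18.3, 11.0]
grip_width: 0.2
```

Call:
carry_out --motion '[[[0, 0, -0.004], 0], [[0, 0, -0.008], 0], [[0, 0, -0.012], 0], [[0, 0, -0.016], 0], [[0, 0, -0.02], 0], [[0, 0, -0.024], 0], [[0, 0, -0.027], 0]]' --squeeze 12

```text
time: 39.1
position: [0.4282, 0.3263, 0.0331]
tool_rot: [-3.131, 0.008, -0.005]
ft_force: [-1.7, 11.5, 12.8]
grip_width: 0.208
```

```bash
python3 - <<'E'
from h import *
s=st(); sc=snap("scene","s21"); o=s["position"]; bmap(sc,370,430,225,275)
for h in(0,.03): print("lip",[proj(sc,[o[0]+x,o[1]-.087,h]).round(1) for x in(-.036,.036)],"back",[proj(sc,[o[0]+x,o[1]-.021,h]).round(1) for x in(-.036,.036)])
E
```

```text
t 39.1 pos [0.4282 0.3263 0.0331] F [-1.7 11.5 12.8] T [ 2.55  0.37 -0.05] g 0.208
225 ..www.........ww............................................
226 ............................................................
227 ..............w.............................................
228 ..............w.............................................
229 .............ww.............................................
230 .............www............................................
231 ..............wwww................................#.#.......
232 ...............wwwww........................................
233 .................wwww..................................#....
234 ...................wwww.....................#...............
235 ....................wwwww...................................
236 ......................wwwww...............#.................
237 ........................wwww................................
238 ..........w..www.........www................................
239 ........wwwwwww....wwww.www.................................
240 ........wwwwww.....wwwwwww............
[... 1738 characters left out ...]
.............................wwww...w..
268 ........wwwww......................................ww...w...
269 .......wwwww................................................
270 .......wwww.................................................
271 .......www..................................................
272 .......ww.................................ww................
273 .......ww.................................ww................
274 .........................................www................
lip [array([397.8, 241.3]), array([386.1, 255.2])] back [array([415.1, 251.4]), array([403.6, 265.8])]
lip [array([399. , 235.8]), array([387.1, 249.8])] back [array([416.6, 246. ]), array([404.9, 260.5])]
```

One brown shows inside the tray at (383,243), the darks are still in the pan at (402,255), and the lip has caught the wall and slid in the hand again. I'll locate the second brown.

```bash
python3 - <<'E'
from h import *
sc=dict(np.load("s21.npz")); tp=snap("top","t21"); w=snap("wrist","w21")
print("scene");browns(sc,(340,215,430,275),3,False,(3,60,15),(20,255,200))
print("top");browns(tp,(225,190,300,285),3,False,(3,60,15),(20,255,200))
print("wrist");browns(w,(130,90,500,330),15,True,(3,60,15),(20,255,200))
m=cv2.inRange(cv2.cvtColor(w["pixels"],cv2.COLOR_BGR2HSV),(100,100,30),(130,255,255))[130:330,250:390]
print([(r+130,int(np.where(m[r])[0][0]+250),int(np.where(m[r])[0][-1]+250)) for r in range(0,130,6) if m[r].any()])
E
```

```text
scene
  [418 229   8   5  18] [421.3 231.2] col [35. 48. 55.] ctr [0.314 0.282] box [0.312 0.268] [0.314 0.3  ]
  [411 232   5   6  12] [412.8 234.2] col [42. 58. 67.] ctr [0.343 0.266] box [0.338 0.256] [0.35  0.282]
  [381 241   6   6  21] [383.9 243.8] col [29. 39. 53.] ctr [0.437 0.212] box [0.433 0.198] [0.441 0.227]
  [422 246   5   4   8] [424.6 247. ] col [46. 62. 71.] ctr [0.365 0.323] box [0.366 0.314] [0.37  0.335]
  [398 253   9   5  21] [402.6 255.1] col [22. 29. 39.] ctr [0.437 0.284] box [0.439 0.268] [0.438 0.301]
top
  [259 230   4   9  32] [260.5 234. ] col [34. 44. 59.] ctr [0.439 0.212] box [0.45  0.217] [0.424 0.204]
wrist
  [265 250  12  55 424] [269.6 278. ] col [35. 64. 79.] ctr [0.391 0.283] box [0.389 0.307] [0.395 0.258]
  [359 251  13  54 332] [365.8 279.8] col [ 52.  93. 114.] ctr [0.466 0.281] box [0.46  0.306] [0.473 0.257]
  [298 292  12  19 146] [302.1 301.8] col [31. 49. 75.] ctr [0.416 0.261] box [0.413 0.271] [0.422 0.252]
  [ 165  304  308   25 2840] [327.2 318.4] col [ 72. 132. 161.] ctr [0.436 0.245] box [0.293 0.252] [0.574 0.221]
[(160, 300, 336), (166, 299, 337), (172, 298, 338), (178, 299, 337), (184, 299, 337), (190, 299, 337), (196, 299, 337), (202, 299, 337), (208, 299, 336), (214, 299, 336), (220, 299, 336), (226, 300, 336), (232, 269, 366), (238, 267, 368), (244, 272, 363), (250, 273, 363), (256, 275, 360)]
```

One piece lies in the tray at (0.437, 0.212), so up to three may be in the pan. I'll level the pan again around the lip without preload, grip hard and lift, then recount.

Call:
carry_out --motion '[[[0, 0.005, -0.001], 0], [[0, 0.009, -0.003], 0], [[0, 0.013, -0.005], 0], [[0, 0.016, -0.007], 0], [[0, 0.018, -0.008], 0]]' --squeeze 12

```text
time: 39.75
position: [0.4276, 0.3364, 0.0213]
tool_rot: [3.139, -0.012, -0.001]
ft_force: [0.5, -1.0, 0.4]
grip_width: 0.204
```

Call:
carry_out --motion '[[[0, -0.001, 0], 0], [[0, -0.001, 0], 0], [[0, -0.001, 0.003], 0], [[0, -0.001, 0.009], 0], [[0, -0.001, 0.017], 0], [[0, 0, 0.026], 0], [[0, 0, 0.036], 0], [[0, 0, 0.046], 0], [[0, 0, 0.056], 0], [[0, 0, 0.066], 0], [[0, 0, 0.075], 0], [[0, 0, 0.08], 0]]' --squeeze 60

```text
time: 40.95
position: [0.4278, 0.3383, 0.1034]
tool_rot: [-3.141, 0.011, -0.002]
ft_force: [0.1, 0.4, -0.9]
grip_width: 0.2
```

```bash
python3 - <<'E'
from h import *
s=st(); sc=snap("scene","s22"); tp=snap("top","t22"); w=snap("wrist","w22"); bmap(sc,370,430,222,272)
print("top");browns(tp,(200,190,300,285),3,False,(3,60,15),(20,255,200))
o=s["position"]; h=o[2]-.0235
print("lip",[proj(sc,[o[0]+x,o[1]-.075,h]).round(1) for x in(-.036,.036)],"back",[proj(sc,[o[0]+x,o[1]-.009,h]).round(1) for x in(-.036,.036)])
E
```

```text
t 40.95 pos [0.4278 0.3383 0.1034] F [ 0.1  0.4 -0.9] T [ 0.06 -0.1   0.01] g 0.2
222 wwww..wwwwwwwwww......w.....................................
223 www.....wwwwwwwww...........................................
224 wwww........wwww.................................#..........
225 wwwwww......wwww............................................
226 wwwww.......www.............................................
227 www........wwww.............................................
228 www.......wwwww.............................................
229 ww........wwwww.............................................
230 w.........wwwwww............................................
231 ..........wwwwwwww..........................................
232 .........wwwwwwwwwww........................................
233 .........wwwwwwwwwwww.......................................
234 ......wwwwwwwwwwwwwwwww..........BB.........................
235 .....wwwwwwwwwwwwwwwwwwww.......BBB.........................
236 ....wwwwwwwwwwwwwwwwwwwwwww....BBBB.........................
237 ...wwww..wwwwwwwwwwwwwwwwwww..BBBBBB...
[... 1850 characters left out ...]
.....wwwwww.....................................www.wwww
267 www.....wwwwww..........................................wwww
268 ..ww...wwwwww...........................................wwww
269 ...w...wwwww.............................................www
270 .......wwww...............................................ww
271 .......www.................................................w
top
  [225 224   8   4  20] [228.2 225.6] col [21. 28. 39.] ctr [0.462 0.307] box [0.466 0.317] [0.455 0.293]
  [259 230   5   9  32] [260.6 233.8] col [30. 40. 53.] ctr [0.439 0.212] box [0.45  0.217] [0.424 0.201]
lip [array([407.6, 230. ]), array([395.5, 244.3])] back [array([426. , 240.3]), array([414.1, 255.3])]
```

The bench is clear, one piece is in the tray and the other three are in the lifted pan. Now I'll carry it to the mill with a soft stop.

Call:
carry_out --motion '[[[0.001, -0.006, 0.006], 0], [[0.003, -0.02, 0.018], 0], [[0.006, -0.042, 0.032], 0], [[0.011, -0.072, 0.047], 0], [[0.016, -0.108, 0.062], 0], [[0.021, -0.144, 0.077], 0], [[0.027, -0.18, 0.092], 0], [[0.032, -0.216, 0.105], 0], [[0.037, -0.252, 0.117], 0], [[0.042, -0.288, 0.127], 0], [[0.048, -0.324, 0.135], 0], [[0.053, -0.36, 0.141], 0], [[0.058, -0.392, 0.146], 0], [[0.062, -0.42, 0.149], 0], [[0.065, -0.444, 0.151], 0], [[0.068, -0.464, 0.152], 0], [[0.071, -0.481, 0.152], 0], [[0.073, -0.495, 0.152], 0], [[0.075, -0.506, 0.152], 0], [[0.076, -0.515, 0.152], 0]]'

```text
time: 43.1
position: [0.5037, -0.1773, 0.2542]
tool_rot: [-3.141, 0.01, 0.0]
ft_force: [0.7, 0.1, -2.1]
grip_width: 0.199
```

Call:
carry_out --motion '[[[0.001, -0.009, 0], 0], [[0.002, -0.017, 0], 0], [[0.003, -0.024, 0], 0], [[0.004, -0.03, 0], 0], [[0.005, -0.034, 0], 0], [[0.0055, -0.037, 0], 0], [[0.0055, -0.039, 0], 0], [[0.0055, -0.039, 0], 0]]' --squeeze 30

```text
time: 43.9
position: [0.509, -0.2161, 0.2543]
tool_rot: [-3.142, 0.011, 0.0]
ft_force: [-0.4, 0.3, -2.3]
grip_width: 0.204
```

```bash
python3 - <<'E'
from h import *
s=st(); sc=snap("scene","s23"); o=s["position"]; h=o[2]-.0235
A=[proj(sc,[o[0]+x,o[1]+y,h]).round(1) for y in(-.075,-.009) for x in(-.036,.036)]; print(A,"mouth",proj(sc,[.5095,-.25,.19]).round(1))
bmap(sc,245,300,125,175)
E
```

```text
t 43.9 pos [ 0.509  -0.2161  0.2543] F [-0.4  0.3 -2.3] T [ 0.07 -0.04  0.01] g 0.204
[array([259.4, 136.8]), array([244.2, 147.9]), array([273.7, 144.7]), array([258.6, 156.2])] mouth [262.  156.6]
125 .......................................................
126 .................#.....................................
127 .......................................................
128 .......................................................
129 .......................................................
130 ..............................w........................
131 .................#....BB.....w.w.w.....................
132 ....................BBBBBB...wwww..www.................
133 ...............#....BBBBBBB..w.....w.w.................
134 ...........#####....BBBBBBBB..w...ww........ww.........
135 ..........######....BBBBBBBBB.ww....w.......w..........
136 .........#######.....BBBBBBBBBB.w......................
137 .........#######.....BBBBBBBBBBBBw.....................
138 ..........######......BBBBBBBBBBBB.ww..................
139 .ww.....B.#######....BBBBBBBBBBBBBBB.w.................
1
[... 1398 characters left out ...]
............wwwwwwww....................
164 ....wwwwwwwwww..............wwwwwww...............w....
165 .....wwwwwwwwww....www......wwwwwww..............w.....
166 ......wwwwwwwwwwwwwwww...##.wwwwww.............w.......
167 ........wwwwwwwwwwwwwww.....wwwwww............w........
168 ............wwwwwwwwwwww....wwwwww.....................
169 ..................wwwwww.....wwwwww.........w..........
170 ....................wwww.#...wwwwwww....wwww..w........
171 .....................www.#..wwwwwwww..wwwwwww..........
172 ....................wwwww#.wwwwwwwwww...wwwwww.........
173 ....................wwwwwwwwwwwwwwwwww.wwwww...........
174 .......................wwwwwwwwwwwwwww.wwww............
```

Call:
carry_out --motion '[[[0, 0, 0], 0], [[0, 0, 0], 0], [[0, 0, 0.004], 0], [[0, 0, -0.002], 0], [[0, 0, 0], 0]]' --squeeze 3

```text
time: 44.45
position: [0.5084, -0.2159, 0.2534]
tool_rot: [-3.141, 0.011, 0.002]
ft_force: [0.7, -1.0, -1.0]
grip_width: 0.206
```

```bash
python3 - <<'E'
from h import *
s=st(); sc=snap("scene","s24"); w=snap("wrist","w24")
bmap(sc,240,290,122,172)
for n in("w22","w24"):
    d=dict(np.load(n+".npz")); m=cv2.inRange(cv2.cvtColor(d["pixels"],cv2.COLOR_BGR2HSV),(100,100,30),(130,255,255))[100:330,250:390]
    print(n,[(r+100,int((m[r]>0).sum())) for r in range(0,150,10)])
E
```

```text
t 44.45 pos [ 0.5084 -0.2159  0.2534] F [ 0.7 -1.  -1. ] T [-0.02 -0.03 -0.  ] g 0.206
122 ....................#.............................
123 ...................#..............................
124 ..................................................
125 ...................#.#............................
126 ....................#.#...........................
127 ....................#.............................
128 ..................................................
129 ..................................................
130 ...................................w..............
131 ...........................BB.........ww..........
132 ..........................BBBBB.....w....ww.......
133 .........................BBBBBBB...w..............
134 .........................BBBBBBBB..ww...ww.......w
135 .................ww.......BBBBBBBBB..w..........w.
136 w...............www.......BBBBBBBBBBB..ww.........
137 w...............ww.........BBBBBBBBBBBBBBw........
138 w..................###.....BBBBBBBBBBBBBB.........
139 w......w..........####.....BBBBBBBBBBBBBBBw.......
140 w......ww........##
[... 1364 characters left out ...]
..wwwwwwwwww....www......wwwwwww..........
166 ...........wwwwwwwwwwwwwwww...##.wwwwww...........
167 .............wwwwwwwwwwwwwww.....wwwwww...........
168 .................wwwwwwwwwwww....wwwwww...........
169 .......................wwwwww.....wwwwww..........
170 .........................wwww.#...wwwwwww.....www.
171 .........................wwww.#..wwwwwwww..wwwwwww
w22 [(100, 0), (110, 0), (120, 0), (130, 0), (140, 0), (150, 0), (160, 36), (170, 38), (180, 38), (190, 38), (200, 38), (210, 38), (220, 36), (230, 36), (240, 38)]
w24 [(100, 0), (110, 0), (120, 0), (130, 0), (140, 0), (150, 0), (160, 38), (170, 39), (180, 39), (190, 39), (200, 39), (210, 39), (220, 39), (230, 89), (240, 68)]
```

It is tilting gradually. I'll continue with the light grip and small vertical jolts.

Call:
carry_out --motion '[[[0, 0, 0.008], 0], [[0, 0, -0.002], 0], [[0, 0, 0.008], 0], [[0, 0, -0.002], 0], [[0, 0, 0.008], 0], [[0, 0, -0.002], 0], [[0, 0, 0], 0]]' --squeeze 3

```text
time: 45.25
position: [0.5082, -0.2158, 0.253]
tool_rot: [-3.141, 0.011, 0.003]
ft_force: [-0.0, -0.9, -1.8]
grip_width: 0.206
```

```bash
python3 - <<'E'
from h import *
s=st(); sc=snap("scene","s25"); w=snap("wrist","w25")
bmap(sc,240,285,128,168)
for n in("w25",):
    d=dict(np.load(n+".npz")); m=cv2.inRange(cv2.cvtColor(d["pixels"],cv2.COLOR_BGR2HSV),(100,100,30),(130,255,255))[100:330,250:390]
    print(n,[(r+100,int((m[r]>0).sum())) for r in range(0,150,10)])
E
```

```text
t 45.25 pos [ 0.5082 -0.2158  0.253 ] F [-0.  -0.9 -1.8] T [-0.01 -0.1   0.05] g 0.206
128 .............................................
129 .............................................
130 ...................................w.........
131 ......................#............ww........
132 ..........................BBBBB....ww....ww..
133 .........................BBBBBBBB..ww....ww..
134 .........................BBBBBBBBB..w..ww....
135 .................ww......BBBBBBBBBBBBB..ww...
136 w...............www.......BBBBBBBBBBBBBBBw...
137 w...............www........BBBBBBBBBBBBBBw...
138 w................ww........BBBBBBBBBBBBBB....
139 w......w.........ww.......BBBBBBBBBBBBBBB....
140 w......ww.......ww...##...BBBBBBBBBBBBBBB.ww.
141 w........www...ww...####..BBBBBBBBBBBB.....w.
142 ...www.ww.wwwwwww..#####.BBBBBBBBBBB.........
143 ....w...w...wwww...#####.BBBBBBBBBBBB.......w
144 ..w...www.w.wwww...#####.BBBBBBBBBBBBw.......
145 ..w..wwwwwwwwwwww..#####.BBBBBBBBBBBB..w.....
146 ..w.wwwwwwwwwwwww..#####.BBBBBBBBBBBB........
147 ..wwww...wwww......##...BBBBBBBBBBBB.........
148 ..www.w.w
[... 451 characters left out ...]
...........BBBB.........wwwwww.....
158 ....##..w.........................wwwww......
159 ...#....w........ww...............wwwww......
160 .#..............www...............wwwww......
161 #....#.........wwww..............wwwwww......
162 ...###...w....wwwww.............wwwwwww......
163 .###....www..wwwww..............wwwwwwww.....
164 ##......wwwwwwwwwww..............wwwwwww.....
165 .........wwwwwwwwwww....www......wwwwwww.....
166 ...........wwwwwwwwwwwwwwww...##.wwwwww......
167 .............wwwwwwwwwwwwwww.....wwwwww......
w25 [(100, 0), (110, 0), (120, 0), (130, 0), (140, 0), (150, 0), (160, 32), (170, 40), (180, 41), (190, 41), (200, 41), (210, 40), (220, 86), (230, 103), (240, 68)]
```

It has reached about 22° with pieces near the lip. I'll lower the lip into the mouth and move to -y, so the inside of the collar turns the pan steeper.

Call:
carry_out --motion '[[[0.001, 0, -0.008], 0], [[0.001, 0, -0.016], 0], [[0.001, 0, -0.023], 0], [[0.001, -0.003, -0.025], 0], [[0.001, -0.009, -0.025], 0], [[0.001, -0.016, -0.025], 0], [[0.001, -0.023, -0.025], 0], [[0.001, -0.03, -0.025], 0], [[0.001, -0.036, -0.025], 0], [[0.001, -0.041, -0.025], 0], [[0.001, -0.045, -0.025], 0], [[0.001, -0.045, -0.015], 0], [[0.001, -0.045, -0.025], 0], [[0.001, -0.045, -0.015], 0], [[0.001, -0.045, -0.022], 0]]' --squeeze 5

```text
time: 46.85
position: [0.5109, -0.2612, 0.2336]
tool_rot: [3.14, -0.011, 0.003]
ft_force: [0.4, -0.4, -0.5]
grip_width: 0.206
```

```bash
python3 - <<'E'
from h import *
s=st(); sc=snap("scene","s26"); tp=snap("top","t26")
bmap(sc,240,290,125,172)
print("top");browns(tp,(225,190,480,290),3,False,(3,60,15),(20,255,200))
E
```

```text
t 46.85 pos [ 0.5109 -0.2612  0.2336] F [ 0.4 -0.4 -0.5] T [-0.05 -0.14 -0.04] g 0.206
125 ..................................................
126 ..........................BBB.....................
127 .....................B...BBBB.....................
128 ....................BBBBBBBBBB....................
129 .............#...BBBBBBBBBBBBBw...................
130 ............#...BBBBBBBBBBBBBBw...................
131 ................BBBBBBBBBBBBB.......w.............
132 ................BBBBBBBBBBBB........w....w........
133 ................BBBBBBB....w........w....w........
134 ................BBBBBB...........................w
135 ...............BBBBBBB...ww.......................
136 ................BBBBBB...ww........ww.............
137 ................BBBBBB...w.wwww....www............
138 ................BBBBBBB...w.BB.w.w.w.w............
139 ................BBBBBBB..w.BBBBw.www..............
140 w.......w........BBBBBBB..BBBBB.www........w......
141 w........ww.......BBBBBBBBBBBBBBw...w.w.w..w....w.
142 ...ww......ww......BBBBBBBBBBBBB.ww.....w..w......
143 ........w.wwww.....
[... 1660 characters left out ...]
 0.572 -0.008] [ 0.54  -0.081]
  [409 195   3   5  10] [409.8 196.7] col [113. 133. 182.] ctr [ 0.555 -0.221] box [ 0.56  -0.218] [ 0.546 -0.227]
  [438 209   2   2   4] [438.5 209.5] col [46. 57. 65.] ctr [ 0.519 -0.304] box [ 0.521 -0.302] [ 0.515 -0.308]
  [258 230   5   9  32] [260.4 233.9] col [52. 70. 96.] ctr [0.439 0.212] box [0.45 0.22] [0.424 0.204]
  [411 230   3   3   8] [412.1 230.9] col [ 67.  79. 110.] ctr [ 0.455 -0.227] box [ 0.458 -0.223] [ 0.449 -0.232]
  [322 243  10   8  37] [326.5 247.3] col [ 77. 100. 131.] ctr [0.404 0.02 ] box [0.416 0.033] [0.393 0.004]
  [349 247  10   9  31] [352.8 251.8] col [ 68.  96. 127.] ctr [ 0.392 -0.056] box [ 0.406 -0.045] [ 0.38  -0.074]
```

Call:
carry_out --motion '[[[0, 0.012, 0.003], 0], [[0, -0.003, 0], 0], [[0, 0.012, 0.008], 0], [[0, 0.004, 0.03], 0], [[0, 0.01, 0.06], 0], [[0, 0.03, 0.075], 0]]' --squeeze 8

```text
time: 47.55
position: [0.5104, -0.2323, 0.3094]
tool_rot: [3.141, -0.017, 0.004]
ft_force: [0.1, -1.2, -1.0]
grip_width: 0.206
```

```bash
python3 - <<'E'
from h import *
s=st(); sc=snap("scene","s27"); 
bmap(sc,235,290,110,162)
E
```

```text
t 47.55 pos [ 0.5104 -0.2323  0.3094] F [ 0.1 -1.2 -1. ] T [-0.01 -0.15  0.01] g 0.206
110 ...................................BBBBw...............
111 ..............................BB..BBBBB................
112 ......................#.....BBBBBBBBBBBB...............
113 ..........................BBBBBBBBBBBBBB...............
114 .....................#...BBBBBBBBBBBBBBB...........w...
115 .........................BBBBBBBBBBBBBB................
116 .........................BBBBBBBBBBBB..................
117 ........................BBBBBBBBB......................
118 .........................BBBBBBB.......................
119 .........................BBBBBB........................
120 .........................BBBBBBB.......................
121 .........................BBBBBBB.......................
122 ...w.....................BBBBBBB......BB...............
123 .........................BBBBBBBB....BBB...............
124 .........................BBBBBBBB..BBBBBB..............
125 .............ww.w.........BBBBBBBBBBBBBBB..............
126 ..................ww.......BBBBBBBBBBBBBBB.......
[... 1406 characters left out ...]
w..#####............wwwwwww.............
151 .............wwww..####..............wwwwww............
152 ............wwwwww..##................wwwww............
153 ...........wwwwwwww....................wwwww...........
154 ...........wwwwwww...wwwww.............wwwww...........
155 ...........wwwwww...wwwwwww.............wwww...........
156 ...........wwwww...wwwwwwww.............wwwww..........
157 ...........wwwww...wwwww...............wwwwww..........
158 .........#wwwwww...wwww................wwwwww..........
159 ........##.wwwwww..wwww................wwwww...........
160 ......##...wwwwwwwwwwwww..............wwwwww...........
161 ....##....#wwwwwwwwwwwww.............wwwwwww...........
```

One piece lies on the collar's -y side at scene (256,149), not yet inside. I'll compute where the lip is so I can nudge the piece in with it.

```bash
python3 - <<'E'
from h import *
sc=dict(np.load("s27.npz")); o=np.array([.5104,-.2323,.3094])+[0,0,.043]
for th in(30,40,50,60,70):
    c,s=np.cos(np.radians(th)),np.sin(np.radians(th)); rot=lambda y,z:(y*c-z*s,y*s+z*c)
    out=[]
    for y,z in((-.075,-.066),(-.009,-.066),(-.009,-.038)):
        a,b=rot(y,z)
        out.append([tuple(proj(sc,o+[x,a,b]).round(0)) for x in(-.036,.036)])
    print(th,"lip",out[0],"backbot",out[1],"backtop",out[2], "lip rel",np.round(rot(-.075,-.066),3))
for z in(.19,.2,.21): print("bone",z,plane(sc,256,149,z).round(3))
tp=snap("top","t27"); browns(tp,(395,170,470,240),3,False,(3,60,15),(20,255,160))
for z in(.19,.2): print(plane(tp,438.5,209.5,z).round(3))
E
```

```text
30 lip [(np.float64(264.0), np.float64(134.0)), (np.float64(249.0), np.float64(145.0))] backbot [(np.float64(276.0), np.float64(133.0)), (np.float64(260.0), np.float64(145.0))] backtop [(np.float64(272.0), np.float64(125.0)), (np.float64(256.0), np.float64(137.0))] lip rel [-0.032 -0.095]
40 lip [(np.float64(268.0), np.float64(137.0)), (np.float64(253.0), np.float64(148.0))] backbot [(np.float64(278.0), np.float64(133.0)), (np.float64(263.0), np.float64(145.0))] backtop [(np.float64(274.0), np.float64(125.0)), (np.float64(258.0), np.float64(137.0))] lip rel [-0.015 -0.099]
50 lip [(np.float64(272.0), np.float64(139.0)), (np.float64(256.0), np.float64(151.0))] backbot [(np.float64(280.0), np.float64(132.0)), (np.float64(265.0), np.float64(144.0))] backtop [(np.float64(275.0), np.float64(125.0)), (np.float64(259.0), np.float64(137.0))] lip rel [ 0.002 -0.1  ]
60 lip [(np.float64(276.0), np.float64(141.0)), (np.float64(260.0), np.float64(153.0))] backbot [(np.float64(282.0), np.float64(131.0)), (np.float64(266.0), np.float64(143.0))] backtop [(np.float64(276.0), np.float64(125.0)), (np.float64(260.0), np.float64(136.0))] lip rel [ 0.02  -0.098]
70 lip [(np.float64(279.0), np.float64(142.0)), (np.float64(264.0), np.float64(154.0))] backbot [(np.float64(283.0), np.float64(129.0)), (np.float64(267.0), np.float64(141.0))] backtop [(np.float64(277.0), np.float64(124.0)), (np.float64(261.0), np.float64(135.0))] lip rel [ 0.036 -0.093]
bone 0.19 [ 0.494 -0.293  0.19 ]
bone 0.2 [ 0.502 -0.284  0.2  ]
bone 0.21 [ 0.509 -0.275  0.21 ]
  [424 176   7   2   9] [426.4 176.7] col [46. 60. 70.] ctr [ 0.616 -0.27 ] box [ 0.618 -0.263] [ 0.612 -0.283]
  [425 202   6   3  14] [427.3 202.9] col [64. 85. 97.] ctr [ 0.538 -0.271] box [ 0.541 -0.265] [ 0.532 -0.282]
  [411 230   4   3   8] [412.2 231. ] col [ 63.  74. 106.] ctr [ 0.455 -0.227] box [ 0.458 -0.223] [ 0.449 -0.235]
[ 0.493 -0.268  0.19 ]
[ 0.492 -0.266  0.2  ]
```

The pan now hangs at about 28°, and the piece sits near (0.50, -0.285) at rim height. I'll bring the lip down beyond it and sweep it into the mouth.

Call:
carry_out --motion '[[[-0.004, -0.03, 0], 0], [[-0.006, -0.058, 0], 0], [[-0.006, -0.06, -0.03], 0], [[-0.006, -0.06, -0.058], 0], [[-0.006, -0.06, -0.067], 0], [[-0.006, -0.05, -0.067], 0], [[-0.006, -0.038, -0.067], 0], [[-0.006, -0.026, -0.067], 0], [[-0.006, -0.014, -0.067], 0], [[-0.006, -0.003, -0.067], 0], [[-0.006, 0.004, -0.06], 0], [[-0.004, 0.03, -0.03], 0], [[0, 0.075, 0], 0], [[0, 0.115, 0], 0]]' --squeeze 60

```text
time: 49.05
position: [0.5119, -0.115, 0.3108]
tool_rot: [3.141, -0.013, 0.008]
ft_force: [0.7, 1.4, 0.0]
grip_width: 0.196
```

```bash
python3 - <<'E'
from h import *
s=st(); sc=snap("scene","s28"); tp=snap("top","t28"); w=snap("wrist","w28")
bmap(sc,240,285,135,170)
print("top");browns(tp,(395,170,470,240),3,False,(3,60,15),(20,255,160))
print("mouth in wrist",proj(w,[.5095,-.25,.19],True),"floor",proj(w,[.5095,-.25,.12],True)); browns(w,(300,60,560,300),8,True,(3,60,15),(20,255,170))
E
```

```text
t 49.05 pos [ 0.5119 -0.115   0.3108] F [0.7 1.4 0. ] T [ 0.01 -0.15 -0.02] g 0.196
135 .............ww.wwwwwwwwww..............w....
136 ..............wwwwwwwwwwwww.............w....
137 w..............wwwwwwwwwwwwww...........w....
138 w...........wwwwwwwwwwwwwwwwwwww........w....
139 w..........www..wwwwwwwwwwwwwwwww............
140 w..........wwwwwwwwwwwwwwwwwwwwwwww..........
141 w...........wwwwwwwwwwwwwwwwwwwwwwww..w.w....
142 ....w......wwwwwwwwwwwwwwwwwwwwwwww.....w..w.
143 ....ww.ww.w.wwwwwwwwwwwwwwwwwwwwwww........ww
144 ......wwww.wwwwwwwwwwwwwwwwwwwww.....w.......
145 ..w...wwwww.wwwwwwwwwwwwwwwwww.........w.....
146 ..w.wwwwwwwwwwwwwwwwwwwwwwwwww...............
147 ..wwww.w.wwww.ww.wwwwwwwwwwwwwww....w........
148 ..wwww....w......wwwwwwwwwwwwwwwww..w.w......
149 ..wwww...wwww..ww.wwwwwwwwwwwwwwwwwww.w......
150 ...ww...wwwwwwwww.............wwwwwww........
151 .......wwwwwwwwww...............wwwwww.......
152 .......wwwwwwww..................wwwww.......
153 w.....wwwwwwww....................wwwww...BBB
154 ......wwwwwww....wwww.............wwwww..BBBB
155 ......wwwwww
[... 2347 characters left out ...]
6] [ 0.947 -0.091]
  [503 180  20  20 120] [510.4 190.8] col [ 66.  93. 122.] ctr [ 0.871 -0.134] box [ 0.85  -0.114] [ 0.906 -0.151]
  [511 214  26  40 133] [522.3 234.3] col [ 68.  94. 122.] ctr [ 0.92  -0.221] box [ 0.881 -0.179] [ 0.975 -0.267]
  [484 231  22  23 315] [494. 242.] col [ 46.  73. 113.] ctr [ 0.851 -0.235] box [ 0.823 -0.212] [ 0.887 -0.262]
  [358 251  13  49 239] [364.3 277.1] col [ 51.  87. 107.] ctr [ 0.597 -0.296] box [ 0.582 -0.245] [ 0.613 -0.346]
  [304 292  14   8  96] [310.7 295.8] col [24. 36. 52.] ctr [ 0.501 -0.335] box [ 0.488 -0.327] [ 0.514 -0.344]
  [325 293  11   6  54] [329.7 295.1] col [21. 29. 40.] ctr [ 0.535 -0.333] box [ 0.527 -0.329] [ 0.547 -0.342]
```

The top view shows pieces inside the mouth at (431,198), (435,209) and (422,204), and the rim is clear. Now I'll put the scoop back in the tray, across it and clear of the remaining piece.

Call:
carry_out --motion '[[[-0.002, 0.03, -0.01], 0], [[-0.004, 0.07, -0.03], 0], [[-0.006, 0.11, -0.06], 0], [[-0.009, 0.15, -0.09], 0], [[-0.011, 0.19, -0.12], 0], [[-0.013, 0.23, -0.15], 0], [[-0.015, 0.27, -0.18], 0], [[-0.016, 0.305, -0.205], 0], [[-0.017, 0.325, -0.225], 0], [[-0.017, 0.33, -0.245], 0], [[-0.017, 0.33, -0.258], 0]]'

```text
time: 50.3
position: [0.4921, 0.2142, 0.0474]
tool_rot: [3.141, -0.009, -0.004]
ft_force: [0.5, -0.6, -0.3]
grip_width: 0.199
```

Call:
carry_out --motion '[[[0, 0.002, -0.003], 0], [[0, 0.008, -0.006], 0], [[0, 0.016, -0.011], 0], [[0, 0.024, -0.016], 0], [[0, 0.032, -0.021], 0], [[0, 0.038, -0.025], 0], [[0, 0.041, -0.0275], 0], [[0, 0.041, -0.0275], 0]]' --squeeze 8

```text
time: 51.1
position: [0.4946, 0.257, 0.0246]
tool_rot: [-3.141, 0.01, -0.006]
ft_force: [-2.0, -1.6, 14.4]
grip_width: 0.208
```

```bash
python3 - <<'E'
from h import *
s=st(); sc=snap("scene","s29"); bmap(sc,345,420,222,275)
o=s["position"]
print("lip",[proj(sc,[o[0]+x,o[1]-.075,.003]).round(1) for x in(-.036,.036)],"back",[proj(sc,[o[0]+x,o[1]-.009,.003]).round(1) for x in(-.036,.036)])
E
```

```text
t 51.1 pos [0.4946 0.257  0.0246] F [-2.  -1.6 14.4] T [-0.38  0.7  -0.03] g 0.208
222 .........ww........w.......w.....www.......................................
223 .....w....w..w....wwww............ww.......................................
224 .......www...wwww..wwww.w.................................................w
225 .............wwww..wwwwwwww.ww............................................w
226 ..w............w..wwwwwwwwwww........w...................................ww
227 ...........ww.w...wwwwwwwwww........ww...................................ww
228 ............www.wwwwwww.www........www...................................ww
229 .......ww....www.wwwwwwwwww.......wwww...................................ww
230 ........www......wwwww.www.......wwww...................................www
231 ..........ww.wwwwwwwwwww........wwwww..................................www.
232 .............wwwwwwwwww........wwwww..................................wwwww
233 ..............wwwwwwwww.......wwwww..................................wwwwww
234 ...............wwwwwww........ww.....................
[... 2625 characters left out ...]
.....................................
268 ww.....w.w..w..............ww....www............................ww.........
269 ww...w........w.............w...wwwww............................w.........
270 www.....w.......................wwww................................w......
271 wwww...w.ww......w..............www........................................
272 ww.ww..wwwww.w...www............ww.........................................
273 w.wwwwwww....ww...www...........ww.........................................
274 ...wwwwwww....w.....ww.....................................................
lip [array([372.5, 244.7]), array([360. , 258.8])] back [array([389.4, 254.9]), array([377.1, 269.6])]
```

The pan's back is resting on the +y wall's top. I'll shift it about 20 mm to -y, press it down and release.

Call:
carry_out --motion '[[[0, -0.006, 0.006], 0], [[0, -0.014, 0.006], 0], [[0, -0.02, 0.003], 0], [[0, -0.02, 0.0], 0], [[0, -0.02, 0.0], 0]]'

```text
time: 51.65
position: [0.4925, 0.2341, 0.0208]
tool_rot: [3.141, -0.012, -0.002]
ft_force: [-0.7, -0.0, -0.1]
grip_width: 0.207
```

```bash
python3 - <<'E'
from h import *
s=st(); sc=snap("scene","s30"); bmap(sc,345,420,246,272)
o=s["position"]
print("lip",[proj(sc,[o[0]+x,o[1]-.075,.003]).round(1) for x in(-.036,.036)],"back",[proj(sc,[o[0]+x,o[1]-.009,.003]).round(1) for x in(-.036,.036)])
E
```

```text
t 51.65 pos [0.4925 0.2341 0.0208] F [-0.7 -0.  -0.1] T [ 0.04 -0.07  0.06] g 0.207
246 ..............................................BBB..wwwww...........wwwww..w
247 .............................................BBBBB.wwww............ww..wwww
248 .............................................BBBBBBBwww...........ww....www
249 ............................................BBBBBBBBBB.............w.......
250 ..........................................#.BBBBBBBBBBBB............w......
251 ........................................BB...BBBBBBBBBBBBB.................
252 ................BBB....................BBB......BBBBBBBBBBBB...............
253 ................BBBBB.................BBBB...www.BBBBBBBBBBBB..............
254 ...............BBBBBBB................BBB...wwww..BBBBBBBBBBB..............
255 ..........ww....BBBBBBB..............BBB....wwww....BBBBBBBBB..............
256 ..........ww.....BBBBBBBB..........BBBBB...wwwww......BBBBBB...............
257 ..........www.......BBBBBB.........BBBB...wwwww.........BBB................
258 ...........www.......BBBBBB.......BBBB...wwwww......
[... 466 characters left out ...]
www..................................
265 ...wwwwww.............w...ww.......wwwww...................................
266 ..www.ww................wwww......wwwwww...................................
267 .www...w..w..............www.....wwwww...........................w.........
268 ...........w...............ww....wwwww...........................w.........
269 w......w.w....w.............w...wwwww......................................
270 ww......w.w.....................wwww.......................................
271 wwww......ww....ww..............www........................................
lip [array([367.1, 240.8]), array([354.6, 254.7])] back [array([383.8, 250.9]), array([371.4, 265.4])]
```

The scoop now lies in the tray with no load. I'll release, rise and go to the lid.

Call:
carry_out --motion '[[[0, 0, 0], 0], [[0, 0, 0], 0], [[0, 0, 0], 0], [[0, 0, 0], 0], [[0, 0, 0.03], 0], [[0, 0, 0.07], 0], [[0.004, -0.015, 0.1], -0.08], [[0.016, -0.055, 0.11], -0.16], [[0.028, -0.1, 0.11], -0.24], [[0.04, -0.145, 0.11], -0.328], [[0.053, -0.19, 0.11], -0.328], [[0.064, -0.228, 0.11], -0.328], [[0.071, -0.25, 0.11], -0.328], [[0.072, -0.256, 0.11], -0.328], [[0.072, -0.256, 0.11], -0.328]]' --grip 0

```text
time: 53.2
position: [0.5649, -0.0211, 0.1316]
tool_rot: [-3.097, 0.526, 0.001]
ft_force: [0.2, 0.5, -0.4]
grip_width: 0.495
```

```bash
python3 - <<'E'
from h import *
s=st(); a=R.from_rotvec(s["tool_rot"]).as_matrix()[:,0]; print("toolx",np.degrees(np.arctan2(a[1],a[0])))
w=snap("wrist","w31"); sc=snap("scene","s31"); tp=snap("top","t31")
m=cv2.inRange(cv2.cvtColor(w["pixels"],cv2.COLOR_BGR2HSV),(5,150,90),(20,255,255)); k,l,stt,ce=cv2.connectedComponentsWithStats(m)
for i in range(1,k):
    if stt[i,4]>40:
        ys,xs=np.where(l==i); q=np.array([plane(w,x,y,.063,True)[:2] for x,y in zip(xs,ys)]); e,v=np.linalg.eigh(np.cov(q.T)); d=v[:,1]*np.sign(v[1,1])
        print(stt[i],ce[i].round(1),q.mean(0).round(4),np.degrees(np.arctan2(d[1],d[0])).round(1))
# scoop in tray
for n,d in(("scene",sc),("top",tp)):
    m=cv2.inRange(cv2.cvtColor(d["pixels"],cv2.COLOR_BGR2HSV),(100,100,30),(130,255,255)); 
    print(n,[ (b,c) for b,c in [(x[0],x[1]) for x in find(d,(100,100,30),(130,255,255),30,(200,150,440,290))]])
bmap(sc,345,410,235,272); bmap(tp,235,295,190,265)
E
```

```text
t 53.2 pos [ 0.5649 -0.0211  0.1316] F [ 0.2  0.5 -0.4] T [ 0.07 -0.05 -0.01] g 0.495
toolx -19.265077020284526
[334   2  50  16 319] [358.7   9.4] [0.6559 0.1326] 178.8
[539   4  15  10  81] [546.    8.6] [0.8612 0.1043] 10.8
[386   7   8   9  56] [389.4  11.5] [0.681  0.1237] 62.4
[316  22  15  12 122] [322.9  27.6] [0.6212 0.1252] 0.9
[549  32  16   9  92] [556.2  36.1] [0.8622 0.073 ] 3.6
[132  35  13  12  51] [138.   40.8] [0.46   0.1885] 1.3
[558  60  16   9 101] [565.2  64.1] [0.8634 0.0418] 178.2
[312 147  13  19 239] [318. 156.] [0.5807 0.0221] 72.2
[547 149  48  34 582] [570.7 165.6] [ 0.8417 -0.0659] 4.9
[312 176  12  76 679] [317.9 213.5] [ 0.5641 -0.0255] 70.4
[156 197  21  27 189] [167.5 209.5] [0.431 0.025] 59.6
[402 252  11  19  90] [407.5 258.6] [ 0.6294 -0.095 ] 94.5
[402 274  12  27 115] [408.8 292.5] [ 0.6224 -0.1323] 68.3
[ 211  302  300   25 1834] [366.9 317.8] [ 0.5772 -0.1507] 161.3
scene [(639, array([380.4, 254.6]))]
top [(815, array([254.3, 213.9]))]
235 w....wwwwwwwwwwwwwwwww.......wwwwwwwwwwwwwwwwwwwww..........www..
236 ww...w.wwwww.wwwwwwww.......wwwwww
[... 6656 characters left out ...]
w.........wwwwwwwwwwwwwwwwwww............www.ww.ww
255 .........ww..........................ww...............ww.www
256 .........w............................w...............wwwww.
257 .........w............................................wwwwww
258 ......................................................w..www
259 .................................................ww.w.www..w
260 ........wwwwwwwwwwwwwwwwwwwwwwwwwwwwww........w.wwwwww.w.www
261 .........wwwwwwwwwwwwwwwwwwwwwwwwwwwwww....w.w.wwww...wwwww.
262 ...................................w.w..www.wwwww.w.ww.www.w
263 ........................................wwwww.wwww..ww.www..
264 .........................................wwwwwwww..ww.wwwww.
```

The scoop lies flat in the tray, and the lid stripe is centred at (0.564, -0.0255) at 70.4°. Now I'll descend on the lid and close.

Call:
carry_out --motion '[[[-0.0006, -0.003, -0.045], 0], [[-0.0006, -0.003, -0.088], 0], [[-0.0006, -0.003, -0.115], 0], [[-0.0006, -0.003, -0.1245], 0], [[-0.0006, -0.003, -0.1245], 0]]'

```text
time: 53.85
position: [0.5635, -0.0223, 0.0067]
tool_rot: [-3.098, 0.52, 0.003]
ft_force: [0.1, -0.1, -0.0]
grip_width: 0.502
```

Call:
carry_out --motion '[[[0, 0, 0], 0], [[0, 0, 0], 0], [[0, 0, 0], 0], [[0, 0, 0], 0], [[0, 0, 0], 0]]' --grip 1 --squeeze 60

```text
time: 54.35
position: [0.5651, -0.024, 0.0085]
tool_rot: [3.097, -0.524, 0.002]
ft_force: [-2.0, 0.1, 6.1]
grip_width: 0.27
```

Call:
carry_out --motion '[[[0, 0, 0.03], 0], [[0, 0, 0.075], 0], [[0, 0, 0.12], 0], [[-0.002, -0.008, 0.16], 0], [[-0.009, -0.035, 0.19], 0.03], [[-0.018, -0.075, 0.21], 0.059], [[-0.029, -0.12, 0.217], 0.059], [[-0.04, -0.163, 0.217], 0.059], [[-0.05, -0.2, 0.217], 0.059], [[-0.0545, -0.22, 0.217], 0.059], [[-0.055, -0.226, 0.217], 0.059], [[-0.055, -0.226, 0.217], 0.059]]'

```text
time: 55.55
position: [0.5092, -0.2502, 0.224]
tool_rot: [-3.111, 0.434, 0.0]
ft_force: [-1.0, 0.2, -1.8]
grip_width: 0.273
```

```bash
python3 - <<'E'
from h import *
s=st(); a=R.from_rotvec(s["tool_rot"]).as_matrix()[:,0]; print("toolx",np.degrees(np.arctan2(a[1],a[0])))
w=snap("wrist","w32"); sc=snap("scene","s32"); zl=s["position"][2]-.0075
m=cv2.inRange(cv2.cvtColor(w["pixels"],cv2.COLOR_BGR2HSV),(5,150,90),(20,255,255)); k,l,stt,ce=cv2.connectedComponentsWithStats(m)
for i in range(1,k):
    if stt[i,4]>60 and 250<ce[i][0]<400:
        ys,xs=np.where(l==i)
        for z in(zl+.063,zl+.027):
            q=np.array([plane(w,x,y,z,True)[:2] for x,y in zip(xs,ys)]); e,v=np.linalg.eigh(np.cov(q.T)); d=v[:,1]*np.sign(v[1,1])
            print(stt[i],ce[i].round(1),z.round(3),q.mean(0).round(4),np.degrees(np.arctan2(d[1],d[0])).round(1))
o,q=s["position"],None
# scene: lid plate dark blob & orange stripe
for a,c in find(sc,(5,150,90),(20,255,255),4,(240,120,300,180)): print("scene orange",a,c,plane(sc,*c,zl+.063).round(4),plane(sc,*c,zl+.027).round(4))
# tip of lid marks relative to TCP in the pre-grasp view
E
```

```text
t 55.55 pos [ 0.5092 -0.2502  0.224 ] F [-1.   0.2 -1.8] T [ 0.03 -0.07 -0.03] g 0.273
toolx -15.888688058540803
[308 156  20  32 632] [317.6 171.5] 0.279 [ 0.5239 -0.2015] 73.6
[308 156  20  32 632] [317.6 171.5] 0.243 [ 0.5224 -0.2066] 73.6
[311 214  15  51 762] [318. 239.] 0.279 [ 0.5154 -0.2321] 74.2
[311 214  15  51 762] [318. 239.] 0.243 [ 0.5116 -0.2452] 74.2
[312 292  13  28 352] [318.  305.1] 0.279 [ 0.5054 -0.2672] 73.9
[312 292  13  28 352] [318.  305.1] 0.243 [ 0.4989 -0.2897] 73.9
scene orange 34 [260.7 137.6] [ 0.5126 -0.2399  0.2795] [ 0.4835 -0.2731  0.2435]
scene orange 9 [277.2 146.1] [ 0.5104 -0.1703  0.2795] [ 0.4813 -0.2007  0.2435]
scene orange 22 [267.5 152. ] [ 0.5496 -0.1752  0.2795] [ 0.522  -0.2058  0.2435]
scene orange 11 [271. 169.] [ 0.5986 -0.1148  0.2795] [ 0.573  -0.1429  0.2435]
```

The lid's centre is estimated at (0.5098, -0.2504) with the bar at 74°, which matches the mill. I'll lower it into the mouth.

Call:
carry_out --motion '[[[0, 0, -0.012], 0], [[0, 0, -0.022], 0], [[0, 0, -0.029], 0], [[0, 0, -0.034], 0], [[0, 0, -0.036], 0], [[0, 0, -0.036], 0]]'

```text
time: 56.25
position: [0.5094, -0.2499, 0.1881]
tool_rot: [-3.112, 0.432, 0.0]
ft_force: [0.0, -0.5, -1.6]
grip_width: 0.27
```

Call:
carry_out --motion '[[[0, 0, -0.004], 0], [[0, 0, -0.008], 0], [[0, 0, -0.011], 0], [[0, 0, -0.013], 0], [[0, 0, -0.014], 0], [[0, 0, -0.014], 0]]'

```text
time: 56.85
position: [0.5102, -0.2503, 0.1794]
tool_rot: [3.108, -0.432, 0.002]
ft_force: [-10.2, 2.9, 28.1]
grip_width: 0.273
```

It is seated (Fz 28 N, the lid's origin at about 0.171). I'll ease the push slightly and turn clockwise.

Call:
carry_out --motion '[[[-0.001, 0.0005, 0.002], 0], [[-0.002, 0.001, 0.004], -0.06], [[-0.002, 0.001, 0.004], -0.2], [[-0.002, 0.001, 0.004], -0.34], [[-0.002, 0.001, 0.004], -0.48], [[-0.002, 0.001, 0.004], -0.62], [[-0.002, 0.001, 0.004], -0.76], [[-0.002, 0.001, 0.004], -0.9], [[-0.002, 0.001, 0.004], -1.04], [[-0.002, 0.001, 0.004], -1.18], [[-0.002, 0.001, 0.004], -1.3], [[-0.002, 0.001, 0.004], -1.4], [[-0.002, 0.001, 0.004], -1.47], [[-0.002, 0.001, 0.004], -1.52], [[-0.002, 0.001, 0.004], -1.52]]'

```text
time: 58.35
position: [0.5086, -0.2492, 0.1796]
tool_rot: [-1.958, 2.456, -0.004]
ft_force: [0.1, -0.3, 5.5]
grip_width: 0.268
```

```bash
python3 - <<'E'
from h import *
s=st(); a=R.from_rotvec(s["tool_rot"]).as_matrix()[:,0]; print("toolx",np.degrees(np.arctan2(a[1],a[0])),s["joint_positions"].round(2))
w=snap("wrist","w33"); zl=s["position"][2]-.0085
m=cv2.inRange(cv2.cvtColor(w["pixels"],cv2.COLOR_BGR2HSV),(5,150,90),(20,255,255)); k,l,stt,ce=cv2.connectedComponentsWithStats(m)
for i in range(1,k):
    if stt[i,4]>60 and 250<ce[i][0]<400:
        ys,xs=np.where(l==i); q=np.array([plane(w,x,y,zl+.063,True)[:2] for x,y in zip(xs,ys)]); e,v=np.linalg.eigh(np.cov(q.T)); d=v[:,1]
        print(stt[i],ce[i].round(1),q.mean(0).round(4),np.degrees(np.arctan2(d[1],d[0])).round(1))
E
```

```text
t 58.35 pos [ 0.5086 -0.2492  0.1796] F [ 0.1 -0.3  5.5] T [0.08 0.02 0.43] g 0.268
toolx -102.87450325589685 [ 1.07  0.22 -0.76  1.66  0.16  1.32 -1.51]
[308 157  19  30 549] [317.3 171.3] [ 0.559  -0.2604] 168.8
[311 215  14  50 658] [317.9 239.2] [ 0.5276 -0.2535] 167.8
[311 292  15  27 371] [318.3 304.9] [ 0.4918 -0.2456] 167.5
```

Turned about 1.51 rad with 0.43 N m reaction. I'll add a little press and turn for margin, then make the final checks.

Call:
carry_out --motion '[[[0, 0, -0.002], -0.03], [[0, 0, -0.004], -0.05], [[0, 0, -0.004], -0.05], [[0, 0, -0.004], -0.05]]'

```text
time: 58.8
position: [0.5091, -0.2494, 0.1795]
tool_rot: [1.901, -2.501, 0.009]
ft_force: [-6.9, 2.0, 24.3]
grip_width: 0.274
```

```bash
python3 - <<'E'
from h import *
s=st(); a=R.from_rotvec(s["tool_rot"]).as_matrix()[:,0]; print("toolx",np.degrees(np.arctan2(a[1],a[0])),s["qd"].round(3))
t=snap("top","t34"); sc=snap("scene","s34"); t0=dict(np.load("top0.npz"))
print("bench/tray browns top");browns(t,(195,140,500,300),8,False,(3,60,15),(20,255,200))
print("start");browns(t0,(195,140,500,300),8,False,(3,60,15),(20,255,200))
w=dict(np.load("w28.npz"));t28=dict(np.load("t28.npz"));bmap(t28,408,456,180,226)
E
```

```text
t 58.8 pos [ 0.5091 -0.2494  0.1795] F [-6.9  2.  24.3] T [0.58 1.56 1.54] g 0.274
toolx -105.51224479941895 [-0.001  0.001 -0.001  0.001  0.     0.    -0.   ]
bench/tray browns top
  [285 146   7  27 138] [287.7 158.9] col [ 22.  57. 110.] ctr [0.663 0.14 ] box [0.703 0.149] [0.621 0.126]
  [478 191  22  62 416] [489.5 227.1] col [ 68. 101. 133.] ctr [ 0.47  -0.449] box [ 0.576 -0.419] [ 0.396 -0.477]
  [416 200   4   7  16] [417.8 203.3] col [57. 76. 88.] ctr [ 0.536 -0.244] box [ 0.546 -0.239] [ 0.526 -0.25 ]
  [431 203   6   3  16] [433.5 204.1] col [35. 53. 85.] ctr [ 0.535 -0.289] box [ 0.538 -0.282] [ 0.529 -0.299]
  [430 208   6   6  24] [432.3 210.4] col [ 38.  65. 117.] ctr [ 0.516 -0.286] box [ 0.523 -0.279] [ 0.506 -0.296]
  [425 214   8   9  37] [428.4 217.4] col [ 32.  65. 123.] ctr [ 0.495 -0.274] box [ 0.505 -0.264] [ 0.479 -0.287]
  [258 230   5   9  33] [260.5 233.8] col [53. 70. 96.] ctr [0.439 0.212] box [0.45 0.22] [0.424 0.204]
  [411 230   4   3   8] [412.2 231. ] col [ 63.  75. 106.] ctr [ 0.455 -0.227] box [ 0.458 -0.223] [ 0.449 -0.235]
  [322 243  10   9  3
[... 3274 characters left out ...]
wwwwww..#..
213 ...................................wwwwwwww.....
214 ...................................wwwwwwww.....
215 .................................wwwwwwwwww.....
216 .............www................wwwwwwwwww......
217 .............wwwww.............wwwwwwwwww.......
218 ............wwwwwwww........wwwwwwwwwwwww.......
219 ............wwwwwwwwwwwwwwwwwwwwwwwwwwww........
220 ............wwwwwwwwwwwwwwwwwwwwwwwwww..........
221 .............wwwwwwwwwwwwwwwwwwwwwwww...........
222 .............wwwwwwwwwwwwwwwwwwwwww.............
223 .............wwwwwwwwwwwwwwwwwwwww..............
224 ............wwwwwwwwwwwwwwwwwwww................
225 ............wwwwwwwwwwwwwwwwwww.................
```

The lid is at the stop (reaction moment up to 1.54 N m), still and pressed down, and the bench is clear of pieces. Handing in.

```bash
python3 -c "
from bench import ticket
ticket.close_job()"
```

```text
the job is handed in; nothing more can be done
```

I handed the job in at about 59 s of the 72 s limit. The mill is loaded and the lid is held at its stop, but the last checks did not confirm all three pieces in the chamber.

**What I did**
- **First grasp missed:** the fingers shut above the scoop handle, because the real fingertips sat about 27 mm higher than the reported TCP. I took the second grasp lower and it held.
- **Spill and recovery:** the first scoop pushed the two brown pieces over the tray's near wall onto the bench. I swept them around with the scoop only and collected them against the tray's side wall. The recount showed one piece in the tray and three in the lifted scoop.
- **Pouring:** I let the scoop swing mouth-down over the mill. One piece stayed on the collar, and I pushed it in with the scoop's lip.
- **Scoop:** it was let go in the tray, lying across it.
- **Lid:** I used the larger black one. I seated it, pushed it down, turned it about 1.55 rad clockwise and kept hold of it.

**What the last checks showed**
- **Lid:** it stands at about z = 171 mm, held with 24 N of downward push. The reaction moment was 0.43 N m on arriving near the stop and 1.5 N m with the extra turn.
- **Bench and tray:** no pieces are on the bench in the final image, and one piece is in the tray, as allowed.
- **Not confirmed – chamber count:** before the lid went on, the top view clearly showed two pieces in the chamber and only a small patch of a third. I infer the third from the clear rim and bench.
- **Not confirmed – steps judged on the way:** I have no readout that the "three in the scoop" and "three in the chamber" steps were credited.
- **Not confirmed – bystanders:** I saw no sign that any moved, but I did not measure all of them at the end.

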